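# Weigh the tint bottles on the two-pan balance and lock the beam

## Robot

A 6-joint arm with a two-finger parallel gripper is mounted at the origin on a cart in front of the work surface, level with it; the furniture and walls round the work are solid. World frame = base frame: x ahead of the robot, y to its left, z up, the work surface at z = 0. Lengths are in m, angles in degrees, forces in N, time in s.
With the tool pointing down it reaches from about 0.4 to 0.825 m from the base axis. Payload 7 kg.
Tool frame: the origin (TCP) lies midway between the tips of the shut fingers; the grasp point (between the pads) lies 19 mm behind it; z points along the fingers, y is the direction in which the jaws open and shut (so a half turn about z gives the same grasp; the last joint's range is limited). The gripper opens to 88 mm and grips with 3 to 60 N. Pads are 19 mm wide; open, the fingers measure 130 mm over their backs; the gripper's body (78 mm by 193 mm) begins 47 mm behind the grasp point.
Start: joints at [89.616, 20.546, 0.682, 0, -70.136, -16.507], TCP at [0.196, 0.646, 0.194] pointing down, gripper open.
Joint ranges: [-176.03, 176.03], [-82.01, 121.73], [-58.28, 71.71], [-173.87, 95.51], [-174.79, -0.11], [-173.66, 173.66]. Speed limits (degrees/s): [136.94, 136.94, 172.46, 180, 180, 180].

## Interface

Orientations are given as [roll, pitch, yaw] about the fixed x, y, z axes, in that order (R = Rz(yaw) Ry(pitch) Rx(roll)).
In Python, from plant import ctrl gives the robot as it stands.
- The arm moves only by the tool jog_arm, never from a script. Its argument "deltas" is a list of rows, each a list of 2 entries, a list of its own where there are three numbers: the shift along the tool's x, y, z in m, then the turn about the tool's z in degrees. A call has 1 to 20 rows; each row is the pose to reach, as a shift and turn from the pose commanded when the call began, along the tool's axes at that moment; what a row does not reach only later rows make up. A row lasts 1/10 s, in which the tool goes at most 50 mm and 8.59 degrees, less where a joint would pass 70% of its speed; a pose out of reach is approached as far as the arm can. A call with a gripper value outside its range is refused whole. "jaw" is the closure, from -1 (fully open) to 1 (shut), set as the call begins (left out, the last holds). The fingers move at their own pace and stop on an object; the grip force is fixed at half the most. Time passes only in rows, so rows that repeat a pose let the fingers close. It gives the time, the measured TCP pose, the force and the opening at its end, in the units of the state.
- ctrl.get_obs(): the state, without advancing time (a new reading comes with each control period).
- ctrl.snapshot(name): name is "scene" or "top"; returns the picture (480x640x3 uint8, red, green, blue); there is no depth.
- ctrl.camera_params(name): a dict with "camera_matrix" (3x3 intrinsics, pixels), "D" ([k1, k2, p1, p2, k3] as OpenCV has them; the pictures are not rectified), "position" and "rotation" of the camera in the world. Camera axes: x right, y down, z forward; pixel columns grow to the right and rows downward; lengths in m; the calibration is good to about 2 mm. A picture is of the moment at which its call begins. camera_params takes no time and is no camera call.
- ctrl.close_job(): hands the job in, once; it reports no verdict.
Trained networks look in the newest picture that a camera, given by its name, has taken for a name from the list of things; names that differ only in an ending like _2 or _b are one class to them, and where a whole thing is asked for, a point or a joint stands for the part that bears it (a point fixed in the world has none). Each returns a list of dicts, best first, with "conf" (0 to 1); they miss things now and then, are a little off and sometimes report something else, mostly with a low value. They report only what shows in the picture. A call takes as long as a camera call. They do not tell look-alikes from the thing itself.
- ctrl.boxes_of(query, camera): "bbox" ([left, top, width, height] as shares, 0 to 1, of the picture: columns of its width, rows of its height, round what is visible of it).
- ctrl.cut_out(query, camera): "mask" (480x640 bool, what is visible of it) and "bbox" ([left, top, width, height] as shares, 0 to 1, of the picture: columns of its width, rows of its height, round what is visible of it).
The state is a dict: "clock": time; "joint_pos": joint angles; "qvel": joint speeds; "tau": joint torques, N m; "tool_pos": TCP position; "orientation": TCP orientation; "force": force on the tool from outside, world axes, zero at the start; "moment": the same for the moment, N m; "opening": finger opening in m.
Only numpy, scipy, OpenCV 4.12 (cv2) and the standard library are available. Lean on these libraries where they do the work, as an engineer would, in place of code of your own. Each camera call takes 0.05 s, during which the arm holds its last target. There are 200 camera calls.

## Task

Weigh the tint bottles on the two-pan balance: stand every tint bottle on the left pan, move the tape measure from the right pan to the bench clear of the balance, and then stand weights on the right pan until the beam swings level by itself with nothing touching it. Then lock the beam by taking the lock pin from its parking block and pushing it fully down, through the hole in the bracket and the hole in the beam's tongue below, until its collar sits on the bracket. Leave bottles upright, stand the weights you do not need upright on the bench, and do not disturb the other things.

Things in the scene. Friction and masses are not known exactly. Their poses are not given: they have to be found in the camera images.
- balance: Fixed two-pan balance, 214 x 364 mm over the pans. Origin: middle of its base on the bench; y runs along the beam to the left pan, z up, x away from the robot at yaw 0. Grey base 120 x 300 x 20 mm; beam pivot 65 mm up at the middle; a pan over each beam end, 130 mm left (+y) and right (-y), stays horizontal as the beam tilts. A post 36-50 mm behind the middle carries a bracket 165 mm high.
- beam (a joint): Tilt of the beam in rad, 0 = level, positive = left pan up (right pan heavy). Stops at -0.16 and +0.16. A load difference tilts it 0.03 rad per 50 g, wherever on the pans the loads stand, until it meets a stop; settles within about 2 s. With the right weights it reads within 0.015 of 0.
- lock_hole (a point): Centre of the hole in the bracket plate (34 mm wide in y, 8 mm thick), at its top face, 165 mm above the bench. 8 mm under the plate the beam's tongue, a 6 mm plate, has a like hole that moves 0.8 mm along y per 0.01 rad of tilt; both holes are 10 mm wide with chamfers and line up when the beam is level. 20 mm free below the tongue. Axes as balance.
- pan_left_floor (a point): Middle of the left pan's upper face (90 mm above the bench when level; rises and sinks 1.3 mm per 0.01 rad). Pan: 206 mm along x and 96 mm along y inside, with a rim 9 mm high; axes as balance.
- pan_right_floor (a point): Middle of the right pan's upper face; same pan as the left.
- lock_pin: Loose lock pin, upright in its parking block at the start. Origin at the tip: steel shank 8 mm thick and 36 mm long with tapered tip, then a collar 20 mm wide from 36 to 39 mm, then a black cylindrical grip 16 mm thick from 39 to 67 mm above the origin. z points from tip to grip. 50 g.
- pin_stand: Fixed black parking block 50 x 50 x 45 mm with a wide upright hole (12 mm, 40 mm deep) in the middle of its top; origin at the centre of its underside. The parked pin's collar lies on its top.
- tape_measure: Yellow tape measure, 35 (x) x 72 (y) x 64 mm (z), 200 g, standing on the right pan at the start; origin at the centre of its underside. Grasp it across its 35 mm thickness. Once the bottles are on the pan, the places where they stood are free to put it down.
- bottle_0: Tint bottle (may be absent; two or three of the four are there), white, screw cap, all alike outside: 48 mm thick and 78 mm high, cap 30 mm thick up to 95 mm. Origin at the centre of its underside, z up. Filled differently: 150 to 250 g, always in steps of about 50 g.
- bottle_1: Tint bottle (may be absent; two or three of the four are there), white, screw cap, all alike outside: 48 mm thick and 78 mm high, cap 30 mm thick up to 95 mm. Origin at the centre of its underside, z up. Filled differently: 150 to 250 g, always in steps of about 50 g.
- bottle_2: Tint bottle (may be absent; two or three of the four are there), white, screw cap, all alike outside: 48 mm thick and 78 mm high, cap 30 mm thick up to 95 mm. Origin at the centre of its underside, z up. Filled differently: 150 to 250 g, always in steps of about 50 g.
- bottle_3: Tint bottle (may be absent; two or three of the four are there), white, screw cap, all alike outside: 48 mm thick and 78 mm high, cap 30 mm thick up to 95 mm. Origin at the centre of its underside, z up. Filled differently: 150 to 250 g, always in steps of about 50 g.
- weight_50: Steel knob weight of 50 g: round body 23 mm wide and 15.5 mm high, on top a knob 14 mm wide from 20.5 to 33.5 mm above its foot. Origin at the centre of its underside, z up. On the bench at the start.
- weight_100: Steel knob weight of 100 g: round body 29 mm wide and 19 mm high, on top a knob 14 mm wide from 24 to 37 mm above its foot. Origin at the centre of its underside, z up. On the bench at the start.
- weight_200: Steel knob weight of 200 g: round body 36 mm wide and 25 mm high, on top a knob 14 mm wide from 30 to 43 mm above its foot. Origin at the centre of its underside, z up. On the bench at the start.
- weight_300: Steel knob weight of 300 g: round body 42 mm wide and 27.5 mm high, on top a knob 14 mm wide from 32.5 to 45.5 mm above its foot. Origin at the centre of its underside, z up. On the bench at the start.
- tint_tin: Bystander: small paint tin, 69 mm wide, 82 mm high; origin at its underside. Leave alone.
- marker: Bystander: white marker pen 13 x 137 x 15 mm lying near the front edge. Leave alone.
Things that resemble listed ones, but are neither listed nor needed, are in the scene too. What is shaped like the bottle_3 but turquoise is not meant.

How it is judged:
By the outcome, as a careful person would: the job done as asked, in the order asked, and still so for the second after the job is handed in, with the robot touching nothing.
Of bottle_0, bottle_1, bottle_2, bottle_3 only 2 to 3 are there at a start; the rules pass over those that are not, and their reading is None.
At some moment in a run one of weight_50, weight_100, weight_200, weight_300 may be knocked a few centimetres aside while the robot is not near it.
It also fails if it takes over 210 s, if anything falls off the work surface, if the arm or the gripper's body presses on something with over 40 N, if the wrist force passes 120 N, or if a joint passes its speed limit or range.

## Working session

There is one attempt and no reset: what is moved stays moved. The work goes in short steps, Python scripts to look and compute and a tool call to move; the robot and the scene stay as the last step left them, time stands still between calls to the robot, and variables do not carry over. Pictures are saved under pics/ and viewed, and the job is handed in when it is done.

Besides the shell and the picture viewer there is one more tool, called after "Request:" as a command line: name --argument value ..., lists and objects as JSON in quotes. jog_arm: Moves the arm, as the interface text tells. Its arguments: {"type":"object","properties":{"deltas":{"type":"array","items":{"type":"array"}},"jaw":{"type":"number"}},"required":["deltas"]}

```bash
ls; mkdir -p pics
python3 - <<'E'
from plant import ctrl
import cv2,numpy as np
np.set_printoptions(precision=4,suppress=True)
print(ctrl.get_obs())
for n in("scene","top"):
    im=ctrl.snapshot(n);cv2.imwrite(f"pics/{n}0.png",im[:,:,::-1]);print(n,ctrl.camera_params(n))
E
```

```text
pics
{'clock': 0.0, 'joint_pos': array([ 89.6173,  20.5899,   0.6335,  -0.0179, -70.1357, -16.5075]), 'qvel': array([-0.0059,  0.0372, -0.019 , -0.0399, -0.0117,  0.0379]), 'tau': array([ -0.0006, -58.2715,  29.3062,   6.9976,   0.007 ,  -0.0002]), 'tool_pos': array([0.196 , 0.6454, 0.1926]), 'orientation': array([179.9069,  -0.01  , -16.8963]), 'force': array([ 0.3339, -0.016 , -0.1843]), 'moment': array([ 0.0068,  0.0102, -0.0455]), 'opening': 0.08778275466531052}
scene {'camera_matrix': array([[438.7444,   0.    , 320.4165],
       [  0.    , 438.7444, 242.0924],
       [  0.    ,   0.    ,   1.    ]]), 'D': array([-0.0698,  0.    ,  0.    ,  0.    ,  0.    ]), 'position': array([-0.4131,  0.156 ,  0.9791]), 'rotation': array([-132.4171,    0.4044,  -99.8405])}
top {'camera_matrix': array([[496.3946,   0.    , 315.5051],
       [  0.    , 496.3946, 235.8896],
       [  0.    ,   0.    ,   1.    ]]), 'D': array([-0.0121,  0.    ,  0.    ,  0.    ,  0.    ]), 'position': array([ 0.3052, -0.0088,  1.2234]), 'rotation': array([-169.4945,    0.12  ,  -89.2798])}
```

View pics/scene0.png

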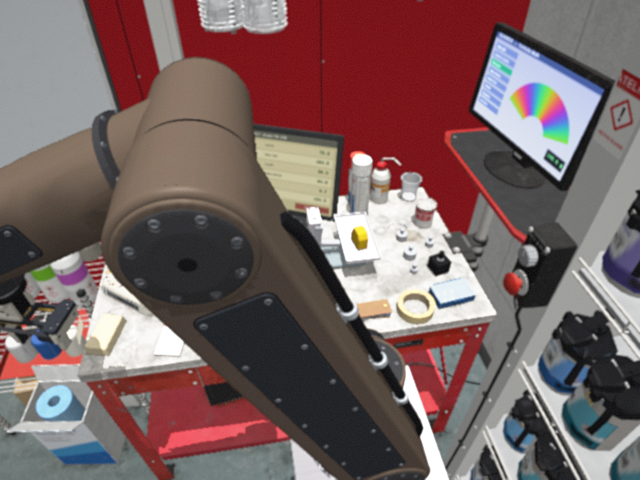

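View pics/top0.png

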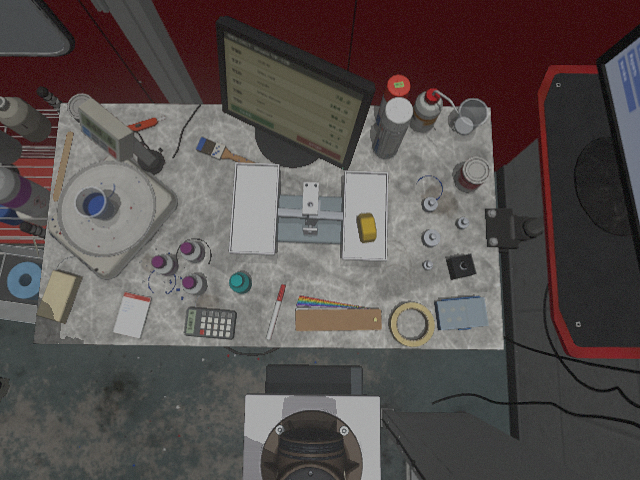

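```bash
cat > h.py <<'E'
from plant import ctrl
import cv2,numpy as np
from scipy.spatial.transform import Rotation as R
np.set_printoptions(precision=4,suppress=True)
P={n:ctrl.camera_params(n) for n in("scene","top")}
def cam(n):
    p=P[n]; return p["camera_matrix"],p["D"],np.array(p["position"]),R.from_euler("xyz",p["rotation"],degrees=True).as_matrix()
def ray(n,uv):
    K,D,c,r=cam(n)
    q=cv2.undistortPoints(np.array([[uv]],float),K,D)[0,0]
    return c,r@np.array([q[0],q[1],1])
def at_z(n,uv,z):
    c,d=ray(n,uv); return c+d*(z-c[2])/d[2]
def proj(n,X):
    K,D,c,r=cam(n)
    X=np.atleast_2d(X); v=(X-c)@r
    return cv2.projectPoints(v,np.zeros(3),np.zeros(3),K,D)[0][:,0]
def tri(uvs):  # {cam:uv}
    A=np.zeros((3,3));b=np.zeros(3)
    for n,uv in uvs.items():
        c,d=ray(n,uv);d=d/np.linalg.norm(d);M=np.eye(3)-np.outer(d,d);A+=M;b+=M@c
    return np.linalg.solve(A,b)
def snap(n,f=None,crop=None,s=1):
    im=ctrl.snapshot(n)[:,:,::-1].copy()
    if f:
        o=im
        if crop: x0,y0,x1,y1=crop;o=im[y0:y1,x0:x1]
        cv2.imwrite(f"pics/{f}.png",cv2.resize(o,None,fx=s,fy=s,interpolation=cv2.INTER_CUBIC))
    return im
E
python3 - <<'E'
from h import *
print(R.from_euler("xyz",P["top"]["rotation"],degrees=True).as_matrix())
snap("top","t1a",(140,160,400,320),3)
im=cv2.imread("pics/top0.png");cv2.imwrite("pics/t1b.png",cv2.resize(im[150:300,330:510],None,fx=4,fy=4,interpolation=cv2.INTER_CUBIC))
snap("scene")
for q in["bottle_0","weight_50","weight_100","weight_200","weight_300","lock_pin","pin_stand","tape_measure","beam","balance","lock_hole","pan_left_floor","pan_right_floor","tint_tin","marker"]:
  for n in("top","scene"):
    for d in ctrl.boxes_of(q,n)[:6]:
        b=np.array(d["bbox"])*[640,480,640,480]; print(q,n,round(d["conf"],2),b.round(1),"c",(b[:2]+b[2:]/2).round(1))
E
```

```text
[[ 0.0126 -0.9832  0.1823]
 [-0.9999 -0.012   0.0044]
 [-0.0021 -0.1823 -0.9832]]
bottle_0 top 0.84 [150.9 253.5  29.5  23.3] c [165.7 265.1]
bottle_0 top 0.71 [178.  236.9  28.3  24.7] c [192.1 249.2]
bottle_0 top 0.55 [182.9 269.9  25.3  27.9] c [195.6 283.8]
bottle_0 top 0.55 [231.3 275.2  20.2  17.1] c [241.4 283.7]
bottle_0 top 0.18 [228.3 163.3 159.7  98.9] c [308.1 212.7]
weight_50 top 0.69 [420.9 228.1  21.4  19.3] c [431.6 237.7]
weight_50 top 0.62 [424.8 198.3  12.4  12.6] c [431.  204.6]
weight_50 top 0.46 [454.2 219.1  14.    8.3] c [461.2 223.3]
weight_50 top 0.15 [227.4 159.7 158.1 100.1] c [306.4 209.7]
weight_50 scene 0.66 [402.8 248.7  15.6  12. ] c [410.6 254.7]
weight_50 scene 0.48 [411.  264.9   8.6   7.7] c [415.3 268.8]
weight_100 top 0.69 [420.9 228.1  21.4  19.3] c [431.6 237.7]
weight_100 top 0.62 [424.8 198.3  12.4  12.6] c [431.  204.6]
weight_100 top 0.46 [454.2 219.1  14.    8.3] c [461.2 223.3]
weight_100 top 0.15 [227.4 159.7 158.1 100.1] c [306.4 209.7]
weight_100 scene 0.66 [402.8 248.7  15.6  12. ] c [410.6 254.7]
weight_100 scene 0.48 [411.  264.9  
[... 1686 characters left out ...]
 211.2]
lock_hole scene 0.62 [305.6 208.6  77.1  64.5] c [344.2 240.9]
pan_left_floor top 0.83 [227.2 159.7  50.8  97.2] c [252.6 208.3]
pan_right_floor top 0.92 [342.6 169.8  44.2  90.5] c [364.7 215.1]
pan_right_floor top 0.65 [459.8 262.7  10.5   7.7] c [465.  266.5]
pan_right_floor scene 0.76 [332.5 209.5  48.   54.7] c [356.5 236.9]
tint_tin top 0.79 [454.4 158.2  36.3  32.2] c [472.5 174.3]
tint_tin top 0.4 [226.3 162.3  54.4  95.5] c [253.5 210. ]
tint_tin top 0.26 [421.2 230.2  20.8  15.1] c [431.6 237.8]
tint_tin scene 0.75 [412.1 196.6  25.1  29.6] c [424.6 211.4]
tint_tin scene 0.45 [333.8 208.2  45.9  54.8] c [356.8 235.6]
marker top 0.73 [267.7 287.   18.4  49.7] c [276.9 311.8]
```

View pics/t1a.png

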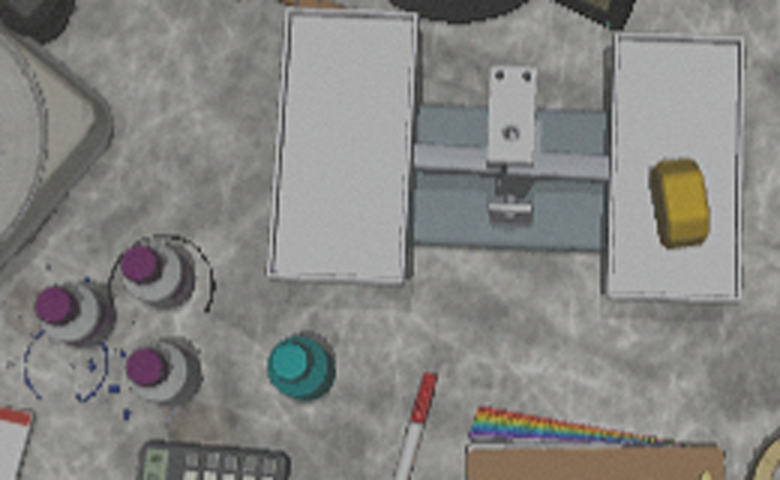

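View pics/t1b.png

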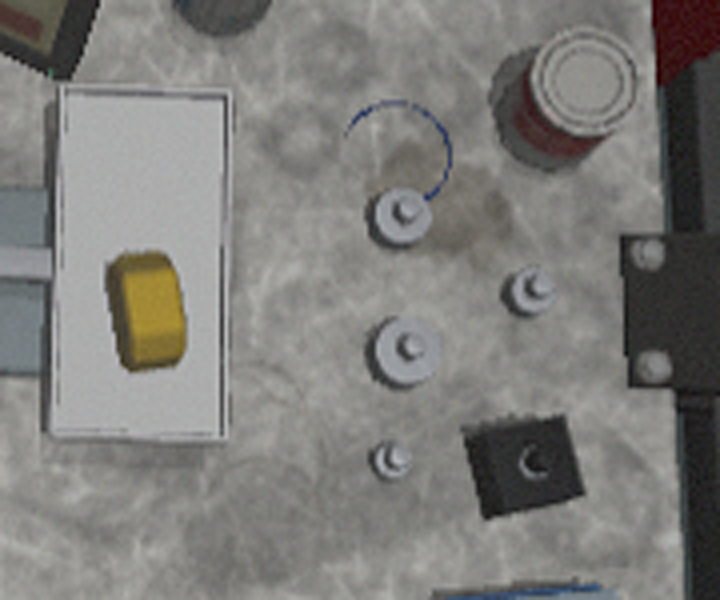

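Run:
```python
from h import *
im=cv2.imread("pics/scene0.png");cv2.imwrite("pics/s1.png",cv2.resize(im[190:300,290:460],None,fx=4.5,fy=4.5,interpolation=cv2.INTER_CUBIC))
T=lambda x,y:(x/3+140,y/3+160)
U=lambda x,y:(x/4+330,y/4+150)
for n,uv,z in [("capA",T(140,264),.095),("capB",T(55,306),.095),("capC",T(147,367),.095),("turq",T(291,361),.095),("hole",T(510,133),.165),
 ("w200",U(408,210),.043),("w300",U(412,346),.0455),("w100",U(538,287),.037),("w50",U(400,457),.0335),("standTL",U(463,432),.045),("standTR",U(565,416),.045),("standBR",U(584,494),.045),("standBL",U(486,518),.045),("pin",U(535,460),.07),
 ("tin",U(584,80),.082),
 ("LTL",T(287,13),.099+.016),("LTR",T(418,16),.115),("LBR",T(405,282),.115),("LBL",T(268,277),.115),
 ("RTL",T(614,36),.083),("RTR",T(743,39),.083),("RBR",T(740,298),.083),("RBL",T(605,295),.083),("tapeT",T(686,203),.138),("plateL",T(488,163),.165),("plateR",T(534,163),.165),("marker",(284,286),.015),("calc",(213,308),.02)]:
    print(n,at_z("top",uv,z)[:2], np.linalg.norm(at_z("top",uv,z)[:2]).round(3), proj("scene",at_z("top",uv,z))[0].round(1))
```

```text
capA [0.4824 0.2927] 0.564 [220.6 268.6]
capB [0.4491 0.3559] 0.573 [197.6 280.1]
capC [0.4034 0.2827] 0.493 [224.5 288.9]
turq [0.4094 0.1735] 0.445 [264.8 282.1]
hole [0.5717 0.0088] 0.572 [314.4 218.1]
w200 [ 0.6107 -0.2879] 0.675 [402.7 229.3]
w300 [ 0.5255 -0.2871] 0.599 [410.9 246.2]
w100 [ 0.5648 -0.3673] 0.674 [430.4 237. ]
w50 [ 0.4596 -0.2806] 0.539 [415.3 263.9]
standTL [ 0.4736 -0.3162] 0.569 [425.4 256.6]
standTR [ 0.484  -0.3778] 0.614 [443.2 251.8]
standBR [ 0.4372 -0.3871] 0.584 [451.8 261.9]
standBL [ 0.4222 -0.3281] 0.535 [435.1 268. ]
pin [ 0.454  -0.3513] 0.574 [440.  253.6]
tin [ 0.6823 -0.3868] 0.784 [425.7 203.4]
LTL [0.6784 0.1847] 0.703 [253.9 215.6]
LTR [0.6771 0.0826] 0.682 [286.3 212.2]
LBR [0.468 0.087] 0.476 [293.2 258. ]
LBL [0.4706 0.1902] 0.508 [256.4 262. ]
RTL [ 0.673  -0.0716] 0.677 [334.3 215.4]
RTR [ 0.6718 -0.1745] 0.694 [365.2 212.1]
RBR [ 0.4634 -0.1693] 0.493 [380.9 256. ]
RBL [ 0.4645 -0.065 ] 0.469 [346.  260.2]
tapeT [ 0.5265 -0.1223] 0.541 [361.2 229.7]
plateL [0.549  0.0245] 0.55 [310.3 223.6]
plateR [ 0.5494 -0.009 ] 0.549 [321.7 222.2]
marker [0.4044 0.0716] 0.411 [303.1 297.6]
calc [0.349  0.2407] 0.424 [244.6 320. ]
```

View pics/s1.png

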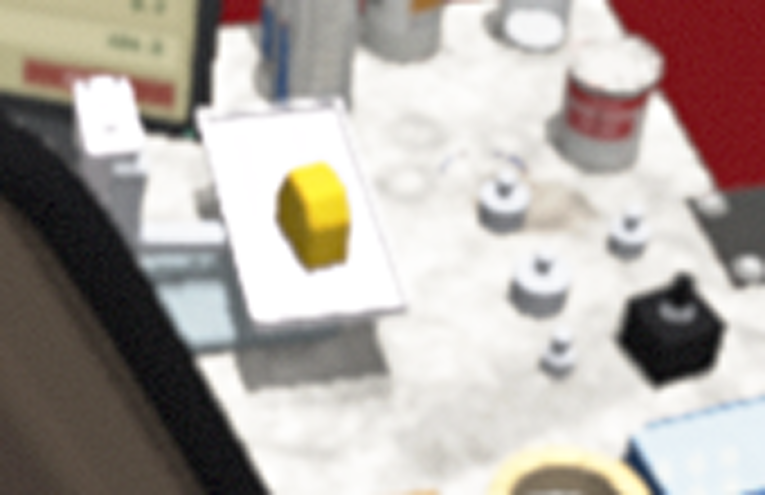

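```bash
cat >> h.py <<'E'
def delta(x,y,z,yaw):
    o=ctrl.get_obs();p=o["tool_pos"];r=R.from_euler("xyz",o["orientation"],degrees=True).as_matrix()
    d=r.T@(np.array([x,y,z])-p); w=o["orientation"][2]
    print("at",p,"yaw",w.round(2),"F",o["force"].round(2),"open",round(o["opening"],4),"t",o["clock"])
    print("delta",d.round(4),"turn",round(-((yaw-w+180)%360-180),2))
E
python3 - <<'E'
from h import *
print(tri({"top":(352,166),"scene":(332,216)}),tri({"top":(370,72),"scene":(342,135)}))
for c in [(175,205),(160,235),(140,250),(110,275)]: print(at_z("top",c,.05)[:2])
delta(.3,.40,.2,0);delta(.403,.283,.2,0)
E
```

```text
[ 0.6986 -0.0803  0.0586] [ 0.8176 -0.1168  0.2912]
[0.5951 0.3396]
[0.5204 0.371 ]
[0.4832 0.4166]
[0.4223 0.4836]
at [0.1961 0.6459 0.1936] yaw -16.89 F [-0.14  0.49  0.18] open 0.0876 t 1.7
delta [ 0.1708  0.2051 -0.0064] turn -16.89
at [0.1961 0.6459 0.1936] yaw -16.89 F [-0.14  0.49  0.18] open 0.0876 t 1.7
delta [ 0.3034  0.2871 -0.0064] turn -16.89
```

Request:
jog_arm --deltas '[[[0.1, 0.1, 0], -6], [[0.2, 0.2, 0], -12], [[0.303, 0.287, 0], -16.9], [[0.303, 0.287, 0], -16.9], [[0.303, 0.287, 0], -16.9], [[0.303, 0.287, 0], -16.9], [[0.303, 0.287, 0], -16.9], [[0.303, 0.287, 0], -16.9], [[0.303, 0.287, 0], -16.9], [[0.303, 0.287, 0], -16.9], [[0.303, 0.287, 0], -16.9], [[0.303, 0.287, 0], -16.9], [[0.303, 0.287, 0], -16.9]]' --jaw -0.45

```text
clock: 3.0
tool_pos: [0.4023, 0.2841, 0.1935]
orientation: [180.0, 0.0, 0.1]
force: [0.1, 0.4, 0.1]
opening: 0.0636
```

Run:
```python
from h import *
delta(.403,.283,.041,0)
snap("top","t2",(120,180,340,345),3.5);snap("scene","s2")
```

```text
at [0.4023 0.2841 0.1935] yaw 0.08 F [0.14 0.39 0.08] open 0.0636 t 3.0
delta [0.0007 0.0011 0.1525] turn 0.08
```

View pics/t2.png

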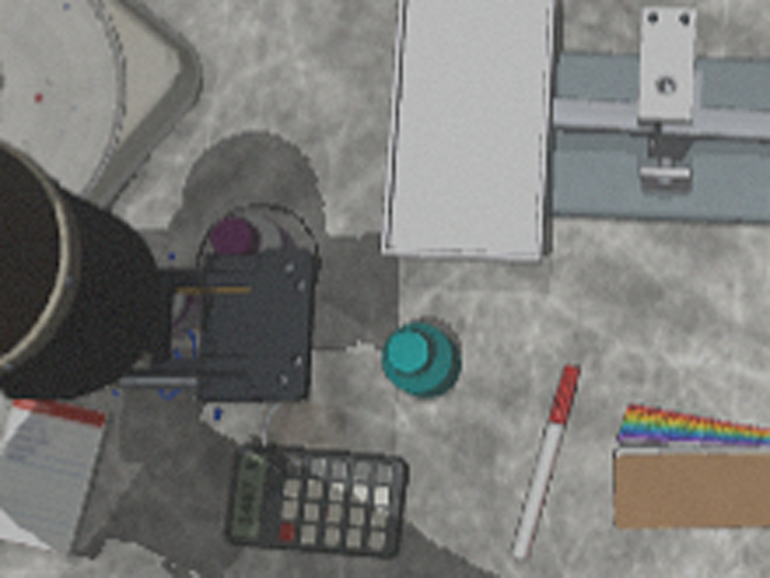

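View pics/s2.png

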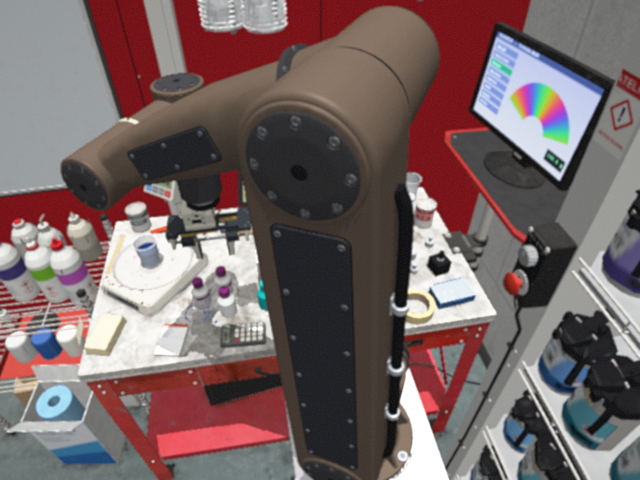

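Request:
jog_arm --deltas '[[[0.001, 0.001, 0.04], 0], [[0.001, 0.001, 0.08], 0], [[0.001, 0.001, 0.11], 0], [[0.001, 0.001, 0.135], 0], [[0.001, 0.001, 0.152], 0], [[0.001, 0.001, 0.152], 0]]'

```text
clock: 3.7
tool_pos: [0.4023, 0.2811, 0.0393]
orientation: [179.8, 0.2, 0.0]
force: [-0.5, -0.3, 0.8]
opening: 0.0635
```

Request:
jog_arm --deltas '[[[0, 0, 0], 0], [[0, 0, 0], 0], [[0, 0, 0], 0], [[0, 0, 0], 0], [[0, 0, 0], 0], [[0, 0, -0.02], 0], [[0, 0, -0.06], 0], [[0, 0, -0.1], 0], [[0, 0, -0.14], 0], [[0, 0, -0.16], 0], [[0, 0, -0.16], 0], [[0, 0, -0.16], 0], [[0, 0, -0.16], 0]]' --jaw 1

```text
clock: 5.0
tool_pos: [0.4028, 0.2813, 0.1999]
orientation: [179.9, 0.1, -0.0]
force: [-0.4, -0.3, -3.2]
opening: 0.0285
```

Run:
```python
from h import *
delta(.618,.138,.20,0)
f=[]
for i in range(4): ctrl.snapshot("top"); f.append(ctrl.get_obs()["force"])
print(np.array(f))
```

```text
at [0.4028 0.2813 0.1999] yaw -0.01 F [-0.41 -0.31 -3.21] open 0.0285 t 5.0
delta [ 0.2152  0.1433 -0.0002] turn -0.01
[[-1.0554  0.1398 -2.2427]
 [-0.1656  0.929  -2.8862]
 [-0.0508  0.5511 -2.2988]
 [-0.5471 -0.9805 -2.0059]]
```

Run:
```python
from h import *
snap("scene","s3",(140,180,330,330),4);snap("top","t3",(120,120,340,345),2.6)
```

```text
(no output)
```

View pics/s3.png

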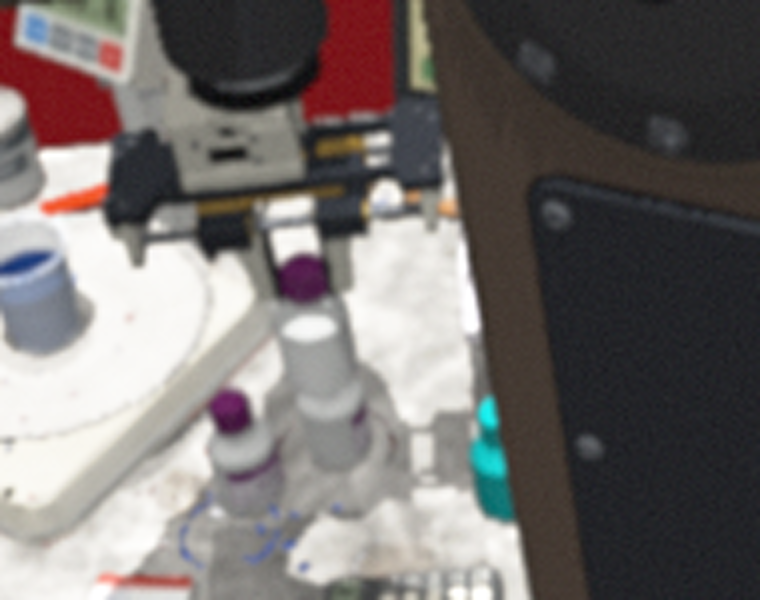

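View pics/t3.png

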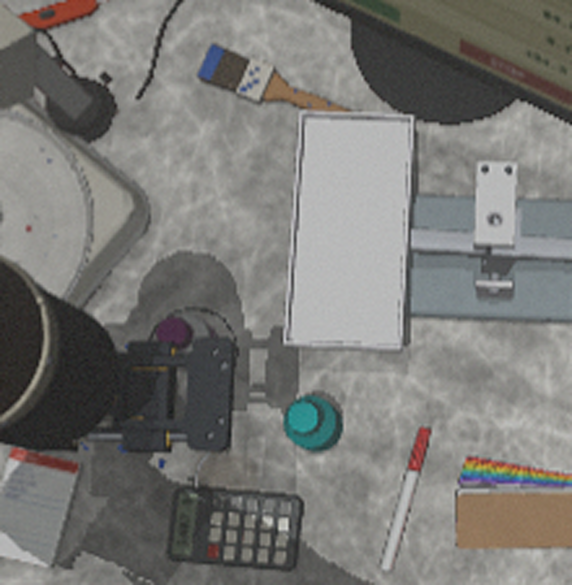

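Run:
```python
from h import *
for z in (.11,.13,.17,.19,.2,.21,.22): print(z,(proj("scene",[.403,.281,z])[0]-[140,180])*4)
```

```text
0.11 [337.0022 420.855 ]
0.13 [332.2563 400.4802]
0.17 [322.4465 358.2487]
0.19 [317.376  336.3584]
0.2 [314.798 325.212]
0.21 [312.1908 313.9284]
0.22 [309.554  302.5051]
```

Request:
jog_arm --deltas '[[[0, 0, 0.04], 0], [[0, 0, 0.08], 0], [[0, 0, 0.1], 0], [[0, 0, 0.1], 0], [[0, 0, 0.1], 0]]'

```text
clock: 5.8
tool_pos: [0.4041, 0.2825, 0.1021]
orientation: [180.0, -0.0, 0.0]
force: [0.3, 0.1, -1.9]
opening: 0.0289
```

Run:
```python
from h import *
delta(.403,.283,.041,0)
snap("scene","s4",(180,240,260,320),8)
```

```text
at [0.4041 0.2825 0.1021] yaw 0.03 F [ 0.3   0.13 -1.92] open 0.0289 t 5.8
delta [-0.0011 -0.0006  0.0611] turn 0.03
```

View pics/s4.png

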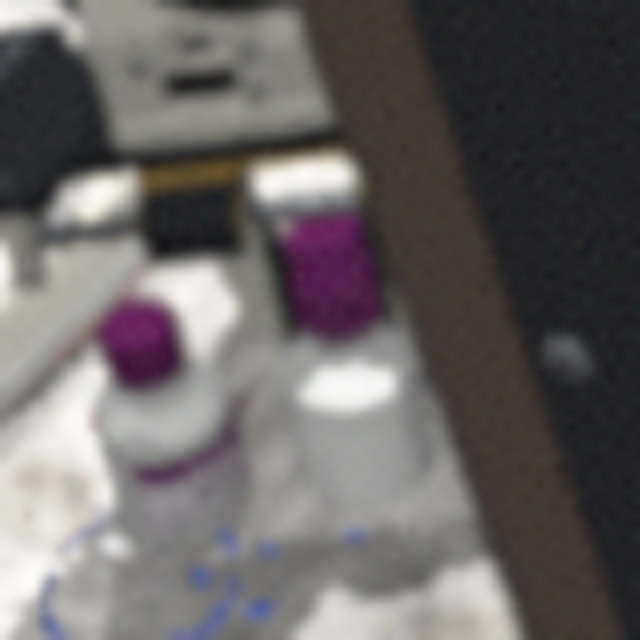

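Request:
jog_arm --deltas '[[[0, 0, 0.005], 0], [[0, 0, 0.01], 0], [[0, 0, 0.013], 0], [[0, 0, 0.013], 0]]'

```text
clock: 6.25
tool_pos: [0.4035, 0.282, 0.0883]
orientation: [180.0, 0.0, 0.0]
force: [-0.2, -0.2, -2.7]
opening: 0.0286
```

Request:
jog_arm --deltas '[[[0, 0, 0.003], 0], [[0, 0, 0.005], 0], [[0, 0, 0.007], 0], [[0, 0, 0.007], 0]]'

```text
clock: 6.65
tool_pos: [0.4035, 0.282, 0.0812]
orientation: [180.0, 0.0, 0.0]
force: [-0.2, -0.7, -2.2]
opening: 0.0292
```

Request:
jog_arm --deltas '[[[0, 0, -0.04], 0], [[0, 0, -0.08], 0], [[0, 0, -0.12], 0], [[0, 0, -0.14], 0], [[0.03, 0.02, -0.14], 0], [[0.06, 0.04, -0.14], 0], [[0.09, 0.06, -0.14], 0], [[0.12, 0.08, -0.14], 0], [[0.15, 0.1, -0.14], 0], [[0.18, 0.12, -0.14], 0], [[0.205, 0.138, -0.14], 0], [[0.215, 0.144, -0.14], 0], [[0.215, 0.144, -0.14], 0], [[0.215, 0.144, -0.14], 0]]'

```text
clock: 8.05
tool_pos: [0.6182, 0.1383, 0.2211]
orientation: [180.0, 0.1, -0.0]
force: [-0.5, 0.9, -1.9]
opening: 0.029
```

Run:
```python
from h import *
delta(.618,.138,.20,0)
snap("top","t5",(200,130,420,320),3.2);snap("scene","s5")
```

```text
at [0.6182 0.1383 0.2211] yaw -0.02 F [-0.54  0.92 -1.87] open 0.029 t 8.05
delta [-0.0002  0.0003  0.0211] turn -0.02
```

View pics/t5.png

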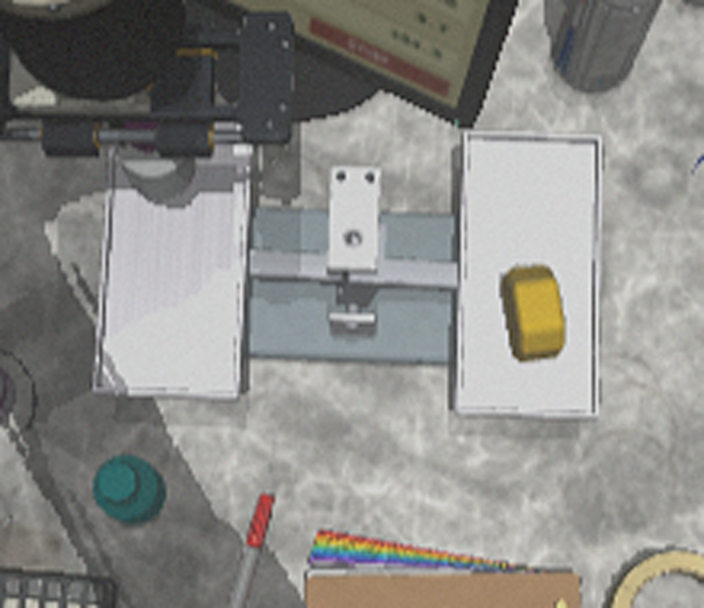

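View pics/s5.png

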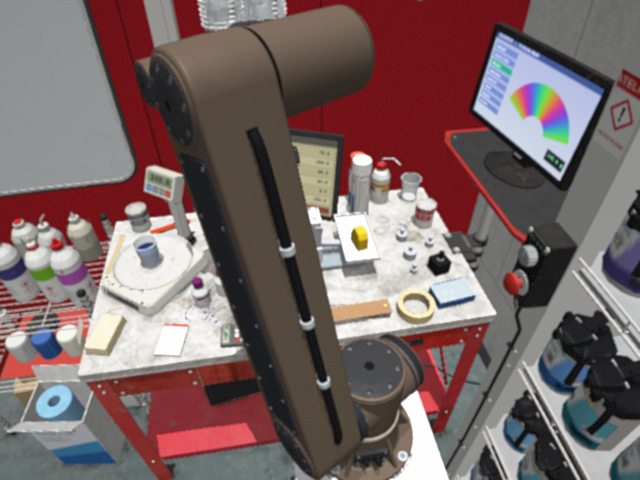

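Request:
jog_arm --deltas '[[[0, 0, 0.02], 0], [[0, 0, 0.034], 0], [[0, 0, 0.039], 0], [[0, 0, 0.043], 0], [[0, 0, 0.047], 0], [[0, 0, 0.051], 0], [[0, 0, 0.051], 0], [[0, 0, 0.051], 0], [[0, 0, 0.051], 0], [[0, 0, 0.051], 0], [[0, 0, 0.051], 0], [[0, 0, 0.051], 0]]'

```text
clock: 9.35
tool_pos: [0.6187, 0.1382, 0.1707]
orientation: [-180.0, -0.0, 0.0]
force: [-0.3, 0.4, -3.0]
opening: 0.0292
```

Request:
jog_arm --deltas '[[[0, 0, 0], 0], [[0, 0, 0], 0], [[0, 0, 0], 0], [[0, 0, 0], 0], [[0, 0, 0], 0], [[0, 0, 0], 0], [[0, 0, 0], 0], [[0, 0, -0.02], 0], [[0, 0, -0.04], 0], [[0, 0, -0.08], 0], [[0, 0, -0.08], 0]]' --jaw 0.0

```text
clock: 10.45
tool_pos: [0.6215, 0.1388, 0.2566]
orientation: [-179.9, -0.5, 0.0]
force: [0.9, 0.1, 0.5]
opening: 0.0436
```

Run:
```python
from h import *
delta(.482,.293,.23,-20)
snap("top","t6",(200,130,420,320),3.2)
```

```text
at [0.6215 0.1388 0.2566] yaw 0.04 F [0.86 0.08 0.54] open 0.0436 t 10.45
delta [-0.1396 -0.1543  0.0258] turn 20.04
```

View pics/t6.png

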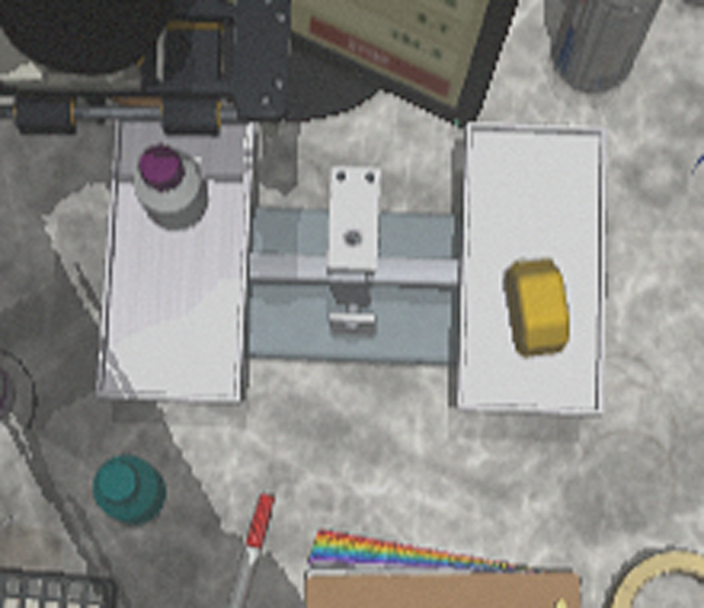

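Request:
jog_arm --deltas '[[[-0.035, -0.04, 0], 0], [[-0.07, -0.08, 0], 0], [[-0.105, -0.12, 0], 0], [[-0.14, -0.154, 0], 0], [[-0.14, -0.154, 0.03], 0], [[-0.14, -0.154, 0.05], 0], [[-0.14, -0.154, 0.08], 0], [[-0.14, -0.154, 0.12], 0], [[-0.14, -0.154, 0.14], 0], [[-0.14, -0.154, 0.14], 0], [[-0.14, -0.154, 0.14], 0]]'

```text
clock: 11.6
tool_pos: [0.4788, 0.2921, 0.1107]
orientation: [180.0, 0.0, 0.0]
force: [1.0, -0.1, 0.9]
opening: 0.0441
```

Run:
```python
from h import *
delta(.482,.293,.081,0)
snap("scene","s7",(170,220,280,310),7)
```

```text
at [0.4788 0.2921 0.1107] yaw 0.03 F [ 0.98 -0.11  0.92] open 0.0441 t 11.6
delta [ 0.0032 -0.0009  0.0297] turn 0.03
```

View pics/s7.png

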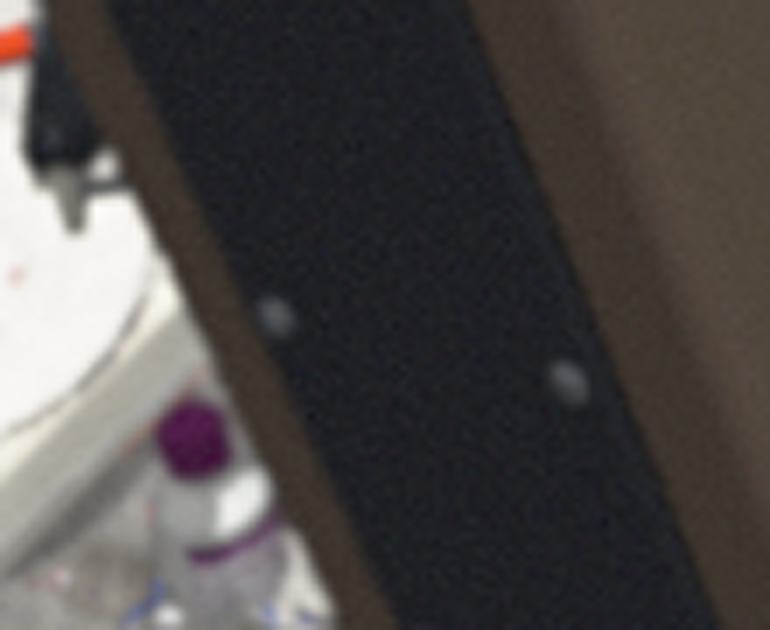

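Request:
jog_arm --deltas '[[[0.003, -0.001, 0.01], 0], [[0.003, -0.001, 0.02], 0], [[0.003, -0.001, 0.029], 0], [[0.003, -0.001, 0.029], 0], [[0.003, -0.001, 0.029], 0]]'

```text
clock: 12.15
tool_pos: [0.4816, 0.293, 0.0813]
orientation: [180.0, 0.0, 0.0]
force: [0.6, -0.3, -0.3]
opening: 0.0442
```

Request:
jog_arm --deltas '[[[0, 0, 0], 0], [[0, 0, 0], 0], [[0, 0, 0], 0], [[0, 0, 0], 0], [[0, 0, 0], 0], [[0, 0, 0], 0], [[0, 0, 0], 0], [[0, 0, 0], 0], [[0, 0, -0.03], 0], [[0, 0, -0.07], 0], [[0, 0, -0.11], 0], [[0, 0, -0.14], 0], [[0, 0, -0.14], 0], [[0, 0, -0.14], 0]]' --jaw 1

```text
clock: 13.55
tool_pos: [0.4817, 0.2934, 0.2221]
orientation: [-179.9, -0.0, 0.0]
force: [-1.4, -0.1, -0.6]
opening: 0.0003
```

Run:
```python
from h import *
snap("top","t8",(120,130,420,320),2.5)
f=[]
for i in range(8): ctrl.snapshot("top"); f.append(ctrl.get_obs()["force"][2])
print(np.mean(f),np.std(f))
delta(.564,.138,.2,0)
```

```text
-0.5042594993048463 0.5067645574701595
at [0.4816 0.2931 0.2211] yaw 0.01 F [-0.11 -0.31 -0.46] open 0.0002 t 14.0
delta [0.0824 0.1551 0.0211] turn 0.01
```

View pics/t8.png

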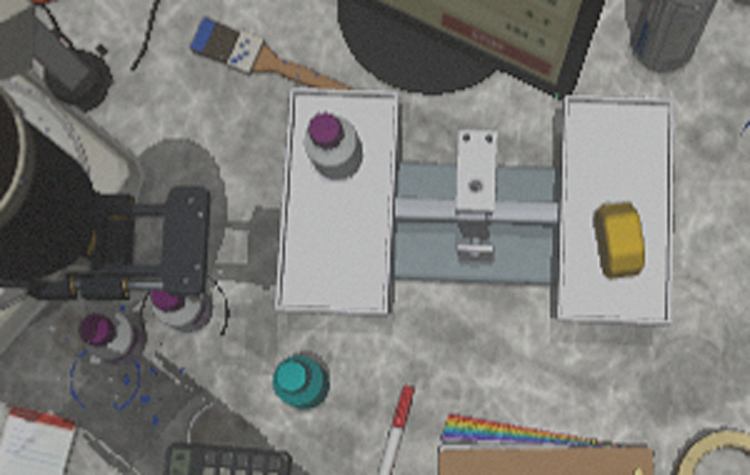

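Run:
```python
from h import *
snap("top","t9",(140,220,220,290),9); snap("scene","s9",(160,230,260,310),7)
print(proj("top",[.482,.293,.095]),proj("top",[.482,.293,0]))
```

```text
[[186.5386 248.1755]] [[196.3484 254.1979]]
```

View pics/t9.png

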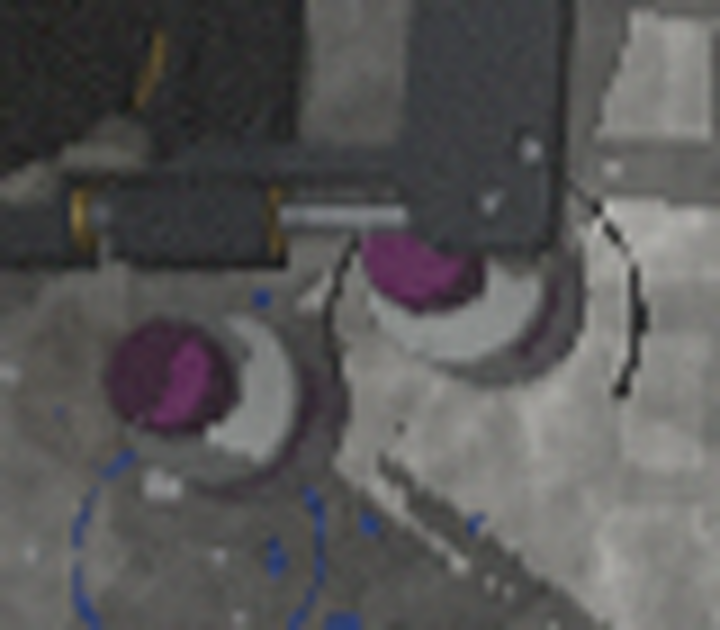

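View pics/s9.png

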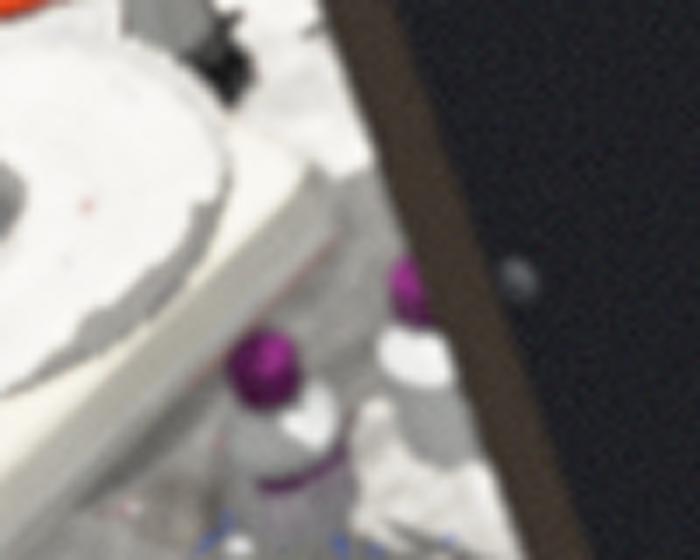

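Request:
jog_arm --deltas '[[[0, 0, 0], 8], [[0, 0, 0], 16], [[0, 0, 0], 20], [[0, 0, 0], 20], [[0, 0, 0], 20], [[0, 0, 0], 20], [[0, 0, 0], 20], [[0, 0, 0], 20], [[0, 0, 0], 20], [[0, 0, 0], 20], [[0, 0, 0.03], 20], [[0, 0, 0.07], 20], [[0, 0, 0.1], 20], [[0, 0, 0.1], 20], [[0, 0, 0.1], 20]]' --jaw -0.4

```text
clock: 15.6
tool_pos: [0.4821, 0.2933, 0.1222]
orientation: [180.0, -0.0, -20.0]
force: [-0.4, 0.2, 1.1]
opening: 0.0613
```

Run:
```python
from h import *
delta(.482,.293,.041,-20)
```

```text
at [0.4821 0.2933 0.1222] yaw -19.96 F [-0.38  0.22  1.07] open 0.0613 t 15.6
delta [-0.      0.0002  0.0812] turn 0.04
```

Request:
jog_arm --deltas '[[[0, 0, 0.02], 0], [[0, 0, 0.04], 0], [[0, 0, 0.06], 0], [[0, 0, 0.075], 0], [[0, 0, 0.08], 0], [[0, 0, 0.08], 0], [[0, 0, 0.08], 0]]'

```text
clock: 16.3
tool_pos: [0.4826, 0.2941, 0.0432]
orientation: [-179.9, -0.1, -20.0]
force: [-0.1, 0.3, 0.2]
opening: 0.0612
```

Request:
jog_arm --deltas '[[[0, 0, 0], 0], [[0, 0, 0], 0], [[0, 0, 0], 0], [[0, 0, 0], 0], [[0, 0, 0], 0], [[0, 0, 0], 0], [[0, 0, 0], 0], [[0, 0, 0], 0]]' --jaw 1

```text
clock: 17.1
tool_pos: [0.4818, 0.2933, 0.0417]
orientation: [-180.0, -0.0, -20.0]
force: [0.2, 0.7, 1.2]
opening: 0.0286
```

Request:
jog_arm --deltas '[[[0, 0, -0.03], 0], [[0, 0, -0.06], 0], [[0, 0, -0.09], 0], [[0, 0, -0.11], 0], [[0, 0, -0.11], 0], [[0, 0, -0.11], 0]]'

```text
clock: 17.7
tool_pos: [0.4811, 0.293, 0.151]
orientation: [180.0, 0.0, -20.0]
force: [0.3, -0.3, -1.6]
opening: 0.0284
```

Run:
```python
from h import *
snap("scene","s10",(150,190,260,290),7);snap("top","t10",(100,180,220,290),6)
delta(.564,.138,.2,0)
o=ctrl.get_obs()["tool_pos"]
f=[]
for i in range(8): ctrl.snapshot("top"); f.append(ctrl.get_obs()["force"][2])
print(np.mean(f),np.std(f))
for dz in (0,.02,.04,.053): print(dz,(proj("scene",o+[0,0,dz])[0]-[150,190])*7,(proj("top",o+[0,0,dz])[0]-[100,180])*6)
```

```text
at [0.4808 0.2925 0.15  ] yaw -20.01 F [ 0.08  0.34 -1.77] open 0.0284 t 17.8
delta [ 0.131   0.1168 -0.0499] turn -20.01
-1.8378876053552955 0.26992226920322604
0 [471.8057 454.8427] [481.7227 388.5746]
0.02 [463.2353 417.5954] [466.7082 379.4016]
0.04 [454.4842 379.4904] [451.1326 369.8853]
0.053 [448.6968 354.2494] [440.6927 363.5065]
```

View pics/s10.png

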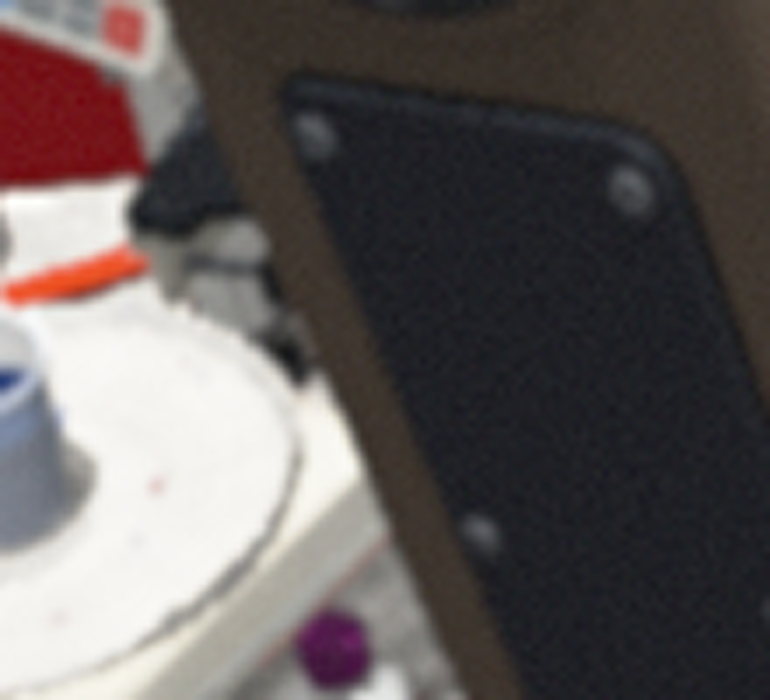

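View pics/t10.png

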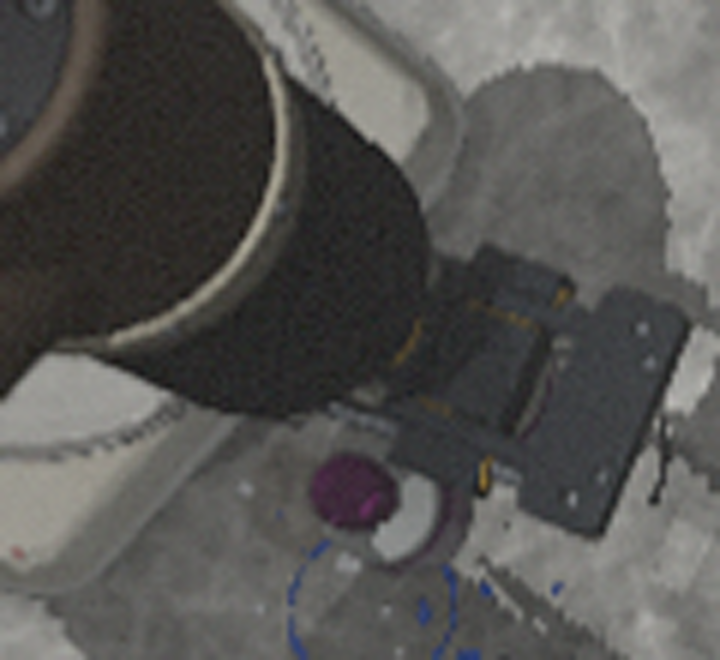

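Request:
jog_arm --deltas '[[[0, 0, -0.04], 0], [[0.03, 0.027, -0.04], -5], [[0.06, 0.053, -0.04], -10], [[0.09, 0.08, -0.04], -15], [[0.115, 0.103, -0.04], -20], [[0.131, 0.117, -0.04], -20], [[0.131, 0.117, -0.04], -20], [[0.131, 0.117, -0.04], -20], [[0.131, 0.117, -0.01], -20], [[0.131, 0.117, 0.01], -20], [[0.131, 0.117, 0.01], -20], [[0.131, 0.117, 0.01], -20]]'

```text
clock: 19.4
tool_pos: [0.5648, 0.1392, 0.142]
orientation: [180.0, -0.0, 0.1]
force: [0.4, -0.2, -1.4]
opening: 0.0284
```

Run:
```python
from h import *
snap("top","t11",(200,130,420,320),3.2)
print(at_z("top",(250,181.8),.181))
delta(.564,.138,.116,0)
```

```text
[0.6167 0.1402 0.181 ]
at [0.5654 0.1394 0.1428] yaw 0.08 F [ 0.74 -0.07 -2.15] open 0.0289 t 19.45
delta [-0.0014  0.0014  0.0268] turn 0.08
```

View pics/t11.png

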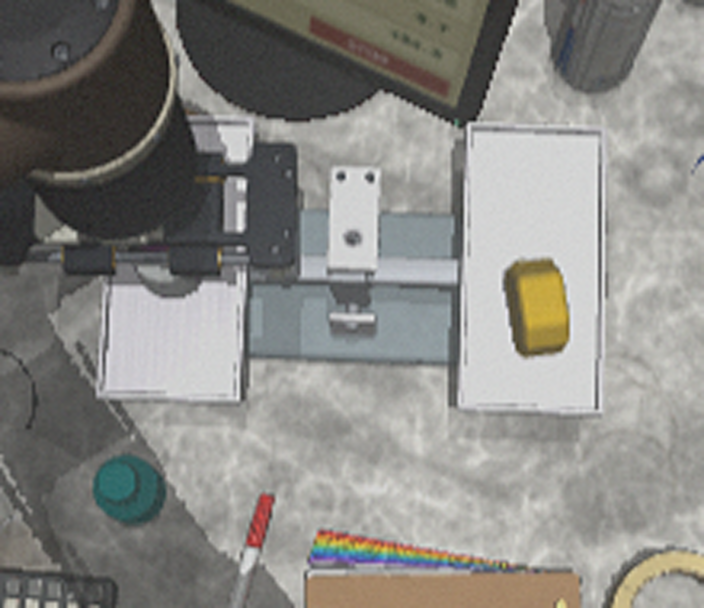

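Lower it gently, release, and rise.

Request:
jog_arm --deltas '[[[-0.001, 0.001, 0.008], 0], [[-0.001, 0.001, 0.014], 0], [[-0.001, 0.001, 0.018], 0], [[-0.001, 0.001, 0.022], 0], [[-0.001, 0.001, 0.026], 0], [[-0.001, 0.001, 0.026], 0], [[-0.001, 0.001, 0.026], 0], [[-0.001, 0.001, 0.026], 0], [[-0.001, 0.001, 0.026], 0]]'

```text
clock: 20.35
tool_pos: [0.5638, 0.1374, 0.1158]
orientation: [-180.0, -0.0, 0.0]
force: [-0.4, -0.9, -1.2]
opening: 0.0285
```

Request:
jog_arm --deltas '[[[0, 0, 0], 0], [[0, 0, 0], 0], [[0, 0, 0], 0], [[0, 0, 0], 0], [[0, 0, 0], 0], [[0, 0, 0], 0], [[0, 0, 0], 0], [[0, 0, 0], 0], [[0, 0, -0.02], 0], [[0, 0, -0.06], 0], [[0, 0, -0.1], 0], [[0, 0, -0.1], 0], [[0, 0, -0.1], 0]]' --jaw -0.1

```text
clock: 21.65
tool_pos: [0.5642, 0.1378, 0.2167]
orientation: [-179.9, -0.1, 0.0]
force: [0.1, 0.4, -0.4]
opening: 0.0479
```

Run:
```python
from h import *
snap("top","t12",(200,130,420,320),3.2)
delta(.449,.356,.2,45)
```

```text
at [0.5635 0.1375 0.2154] yaw -0.0 F [ 0.09 -0.28 -0.87] open 0.0482 t 21.7
delta [-0.1145 -0.2185  0.0155] turn -45.0
```

View pics/t12.png

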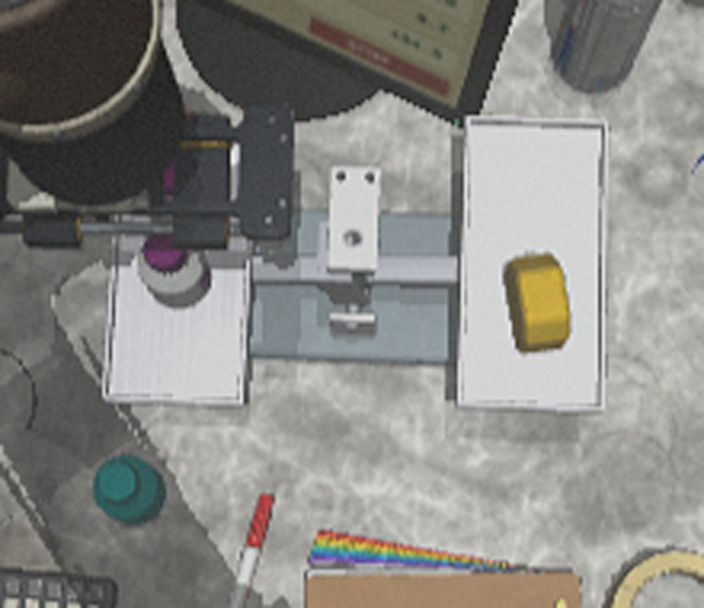

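Request:
jog_arm --deltas '[[[-0.02, -0.04, 0], -8], [[-0.04, -0.08, 0], -16], [[-0.06, -0.12, 0], -24], [[-0.08, -0.16, 0], -32], [[-0.1, -0.2, 0], -40], [[-0.1145, -0.2185, 0], -45], [[-0.1145, -0.2185, 0], -45], [[-0.1145, -0.2185, 0], -45], [[-0.1145, -0.2185, 0], -45], [[-0.1145, -0.2185, 0.04], -45], [[-0.1145, -0.2185, 0.08], -45], [[-0.1145, -0.2185, 0.1], -45], [[-0.1145, -0.2185, 0.1], -45]]'

```text
clock: 23.0
tool_pos: [0.4483, 0.353, 0.1123]
orientation: [180.0, 0.4, 44.8]
force: [-0.2, 0.0, 0.4]
opening: 0.0484
```

Run:
```python
from h import *
delta(.449,.356,.042,45)
snap("top","t13",(80,180,260,320),4.2);snap("scene","s13",(140,180,340,330),3.8)
```

```text
at [0.4483 0.353  0.1123] yaw 44.85 F [-0.16  0.05  0.37] open 0.0484 t 23.0
delta [ 0.003  -0.0017  0.0702] turn -0.15
```

View pics/t13.png

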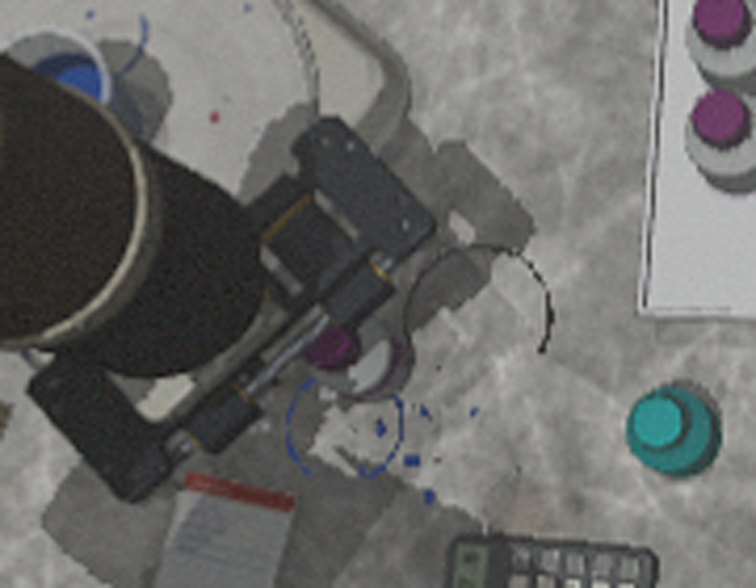

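View pics/s13.png

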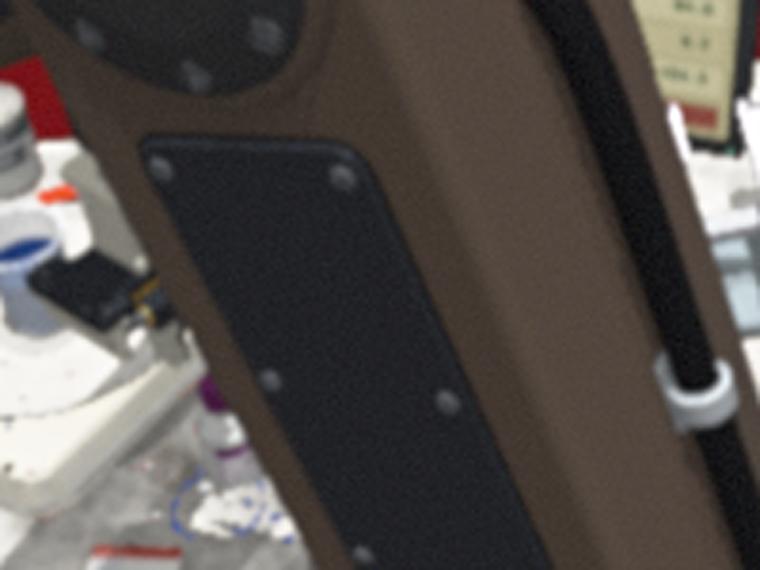

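Request:
jog_arm --deltas '[[[0.003, -0.002, 0], 0], [[0.003, -0.002, 0.02], 0], [[0.003, -0.002, 0.04], 0], [[0.003, -0.002, 0.06], 0], [[0.003, -0.002, 0.07], 0], [[0.003, -0.002, 0.07], 0], [[0.003, -0.002, 0.07], 0]]'

```text
clock: 23.8
tool_pos: [0.4506, 0.3602, 0.0467]
orientation: [180.0, -0.1, 45.0]
force: [-0.2, -0.5, -0.5]
opening: 0.0486
```

Request:
jog_arm --deltas '[[[0, 0, 0], 0], [[0, 0, 0], 0], [[0, 0, 0], 0], [[0, 0, 0], 0], [[0, 0, 0], 0], [[0, 0, 0], 0], [[0, 0, 0], 0], [[0, 0, -0.03], 0], [[0, 0, -0.07], 0], [[0, 0, -0.11], 0], [[0, 0, -0.15], 0], [[0, 0, -0.15], 0], [[0, 0, -0.15], 0]]' --jaw 1

```text
clock: 25.1
tool_pos: [0.4496, 0.3597, 0.1958]
orientation: [-179.9, -0.1, 45.0]
force: [0.2, -0.8, -3.2]
opening: 0.0285
```

Run:
```python
from h import *
delta(.508,.139,.2,0)
f=[]
for i in range(8): ctrl.snapshot("top"); f.append(ctrl.get_obs()["force"][2])
print(np.mean(f),np.std(f))
```

```text
at [0.4496 0.3597 0.1958] yaw 44.99 F [ 0.16 -0.81 -3.19] open 0.0285 t 25.1
delta [-0.1147  0.1974 -0.0045] turn 44.99
-1.947972654459626 0.5407352649525412
```

Request:
jog_arm --deltas '[[[-0.02, 0.034, -0.005], 8], [[-0.04, 0.069, -0.005], 16], [[-0.06, 0.103, -0.005], 24], [[-0.08, 0.138, -0.005], 32], [[-0.1, 0.172, -0.005], 40], [[-0.115, 0.197, -0.005], 45], [[-0.115, 0.197, -0.005], 45], [[-0.115, 0.197, -0.005], 45], [[-0.115, 0.197, -0.005], 45], [[-0.115, 0.197, 0.025], 45], [[-0.115, 0.197, 0.05], 45], [[-0.115, 0.197, 0.05], 45], [[-0.115, 0.197, 0.05], 45]]'

```text
clock: 26.8
tool_pos: [0.5081, 0.1395, 0.1459]
orientation: [180.0, 0.0, 0.1]
force: [0.3, 0.9, -1.0]
opening: 0.0288
```

Run:
```python
from h import *
delta(.508,.139,.118,0)
snap("top","t14",(200,130,420,320),3.2)
```

```text
at [0.5081 0.1395 0.1459] yaw 0.11 F [ 0.32  0.87 -1.04] open 0.0288 t 26.8
delta [-0.0001  0.0005  0.0279] turn 0.11
```

View pics/t14.png

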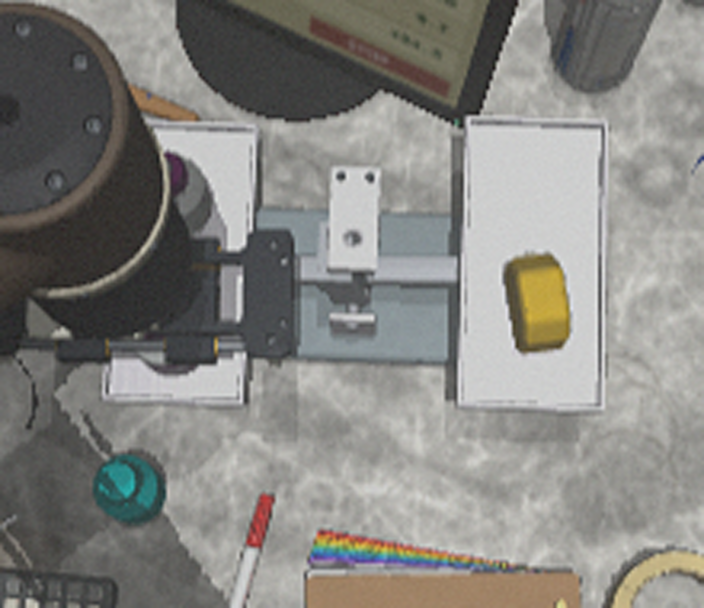

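Request:
jog_arm --deltas '[[[0, 0, 0.008], 0], [[0, 0, 0.014], 0], [[0, 0, 0.019], 0], [[0, 0, 0.023], 0], [[0, 0, 0.028], 0], [[0, 0, 0.028], 0], [[0, 0, 0.028], 0], [[0, 0, 0.028], 0]]'

```text
clock: 27.65
tool_pos: [0.5081, 0.139, 0.1177]
orientation: [-180.0, -0.0, 0.0]
force: [0.3, 0.2, -2.2]
opening: 0.0287
```

Request:
jog_arm --deltas '[[[0, 0, 0], 0], [[0, 0, 0], 0], [[0, 0, 0], 0], [[0, 0, 0], 0], [[0, 0, 0], 0], [[0, 0, 0], 0], [[0, 0, 0], 0], [[0, 0, -0.02], 0], [[0, 0, -0.06], 0], [[0, 0, -0.11], 0], [[0, 0, -0.14], 0], [[0, 0, -0.14], 0]]' --jaw -0.2

```text
clock: 28.85
tool_pos: [0.5103, 0.1398, 0.2628]
orientation: [-179.8, -0.4, 0.0]
force: [-0.2, -0.1, -1.0]
opening: 0.0529
```

Run:
```python
from h import *
snap("top","t15",(200,130,420,320),3.2);snap("scene","s15",(280,180,480,320),3.8)
T=lambda x,y:(x/3.2+200,y/3.2+130)
for c in [(512,263),(553,252),(570,347),(526,352)]: print(at_z("top",T(*c),.1745))
```

```text
[ 0.5531 -0.1     0.1745]
[ 0.5611 -0.1278  0.1745]
[ 0.4957 -0.1387  0.1745]
[ 0.492  -0.1091  0.1745]
```

View pics/t15.png

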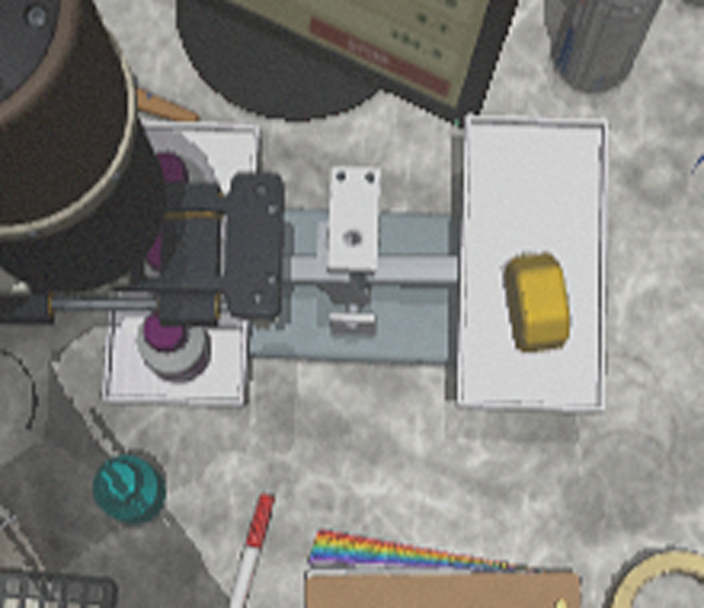

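View pics/s15.png

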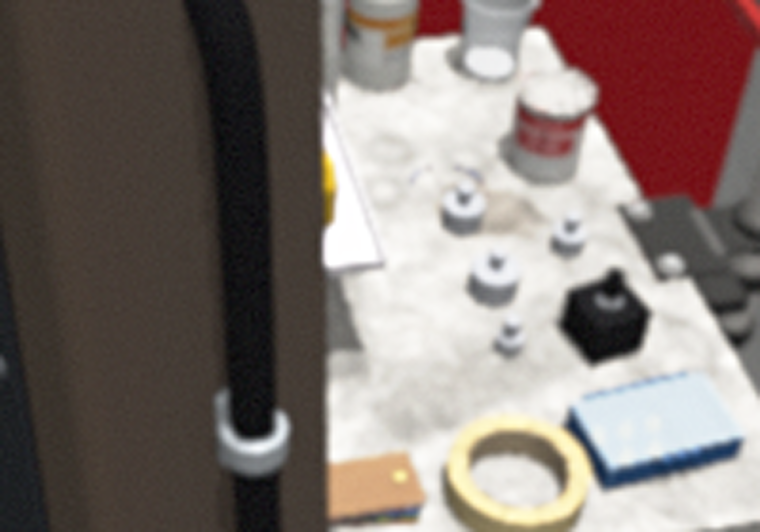

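Run:
```python
from h import *
print(at_z("top",(545/3.2+200,300/3.2+130),.1745))
delta(.5265,-.121,.2,9)
```

```text
[ 0.5278 -0.1221  0.1745]
at [0.508  0.1391 0.2581] yaw 0.0 F [ 0.41  0.23 -0.19] open 0.0526 t 28.95
delta [0.0184 0.2602 0.0578] turn -9.0
```

Request:
jog_arm --deltas '[[[0.01, 0.05, 0], -4], [[0.019, 0.1, 0], -9], [[0.019, 0.15, 0], -9], [[0.019, 0.2, 0], -9], [[0.019, 0.24, 0], -9], [[0.019, 0.261, 0], -9], [[0.019, 0.261, 0], -9], [[0.019, 0.261, 0.04], -9], [[0.019, 0.261, 0.058], -9], [[0.019, 0.261, 0.058], -9], [[0.019, 0.261, 0.058], -9]]' --jaw -0.3

```text
clock: 30.05
tool_pos: [0.527, -0.1219, 0.1994]
orientation: [180.0, 0.1, 9.0]
force: [0.1, 0.7, 0.8]
opening: 0.0568
```

Run:
```python
from h import *
delta(.5265,-.121,.2,9)
snap("top","t16",(280,130,480,290),3.8);snap("scene","s16",(260,130,460,280),3.8)
o=ctrl.get_obs()["tool_pos"]
for dz in (0,.02,.04,): print(dz,(proj("scene",o+[0,0,dz])[0]-[260,130])*3.8,(proj("top",o+[0,0,dz])[0]-[280,130])*3.8)
```

```text
at [ 0.527  -0.1219  0.1994] yaw 9.05 F [0.15 0.71 0.75] open 0.0568 t 30.05
delta [-0.0003 -0.0009 -0.0006] turn 0.05
0 [388.219  314.4553] [347.6863 346.4171]
0.02 [389.7442 293.2659] [351.6854 338.6419]
0.04 [391.2989 271.6165] [355.8406 330.5629]
```

View pics/t16.png

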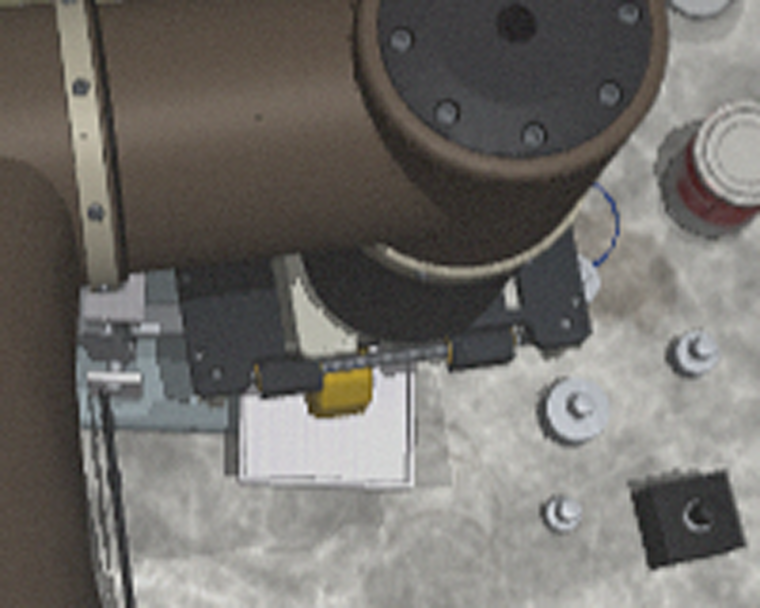

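View pics/s16.png

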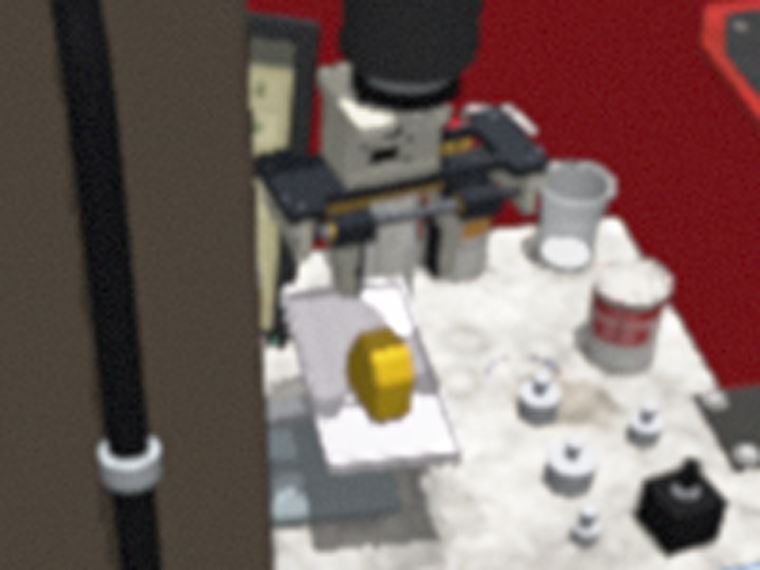

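Request:
jog_arm --deltas '[[[0, 0, 0.03], 0], [[0, 0, 0.06], 0], [[0, 0, 0.075], 0], [[0, 0, 0.075], 0], [[0, 0, 0.075], 0]]'

```text
clock: 30.65
tool_pos: [0.528, -0.122, 0.1259]
orientation: [180.0, -0.1, 9.0]
force: [-0.4, -1.6, -0.7]
opening: 0.0569
```

Run:
```python
from h import *
delta(.5265,-.121,.095,9)
snap("scene","s17",(310,180,410,260),7.5)
o=ctrl.get_obs()["tool_pos"]
for dz in (0,.02,.04,): print(dz,(proj("scene",o+[0,0,dz])[0]-[310,180])*7.5)
```

```text
at [ 0.528  -0.122   0.1259] yaw 9.04 F [-0.39 -1.64 -0.68] open 0.0569 t 30.65
delta [-0.0013 -0.0013  0.0309] turn 0.04
0 [380.7641 392.7812]
0.02 [383.5713 354.1172]
0.04 [386.4317 314.6378]
```

View pics/s17.png

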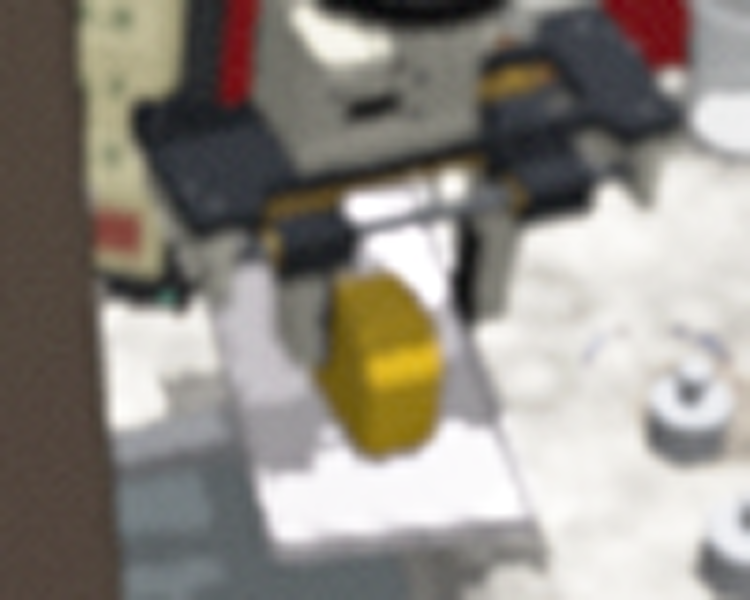

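Request:
jog_arm --deltas '[[[0, 0, 0.008], 0], [[0, 0, 0.015], 0], [[0, 0, 0.02], 0], [[0, 0, 0.02], 0]]'

```text
clock: 31.1
tool_pos: [0.5264, -0.1221, 0.1037]
orientation: [-180.0, 0.1, 9.0]
force: [0.1, 0.6, -0.1]
opening: 0.0565
```

Request:
jog_arm --deltas '[[[0, 0, 0], 0], [[0, 0, 0], 0], [[0, 0, 0], 0], [[0, 0, 0], 0], [[0, 0, 0], 0], [[0, 0, 0], 0], [[0, 0, 0], 0], [[0, 0, 0], 0]]' --jaw 1

```text
clock: 31.9
tool_pos: [0.5271, -0.1221, 0.1047]
orientation: [180.0, -0.0, 9.0]
force: [0.5, 0.6, 1.4]
opening: 0.0335
```

Run:
```python
from h import *
delta(.5265,-.121,.095,9)
snap("scene","s18",(310,180,410,260),7.5)
```

```text
at [ 0.5271 -0.1221  0.1047] yaw 9.01 F [0.54 0.58 1.37] open 0.0335 t 31.9
delta [-0.0005 -0.0011  0.0097] turn 0.01
```

View pics/s18.png

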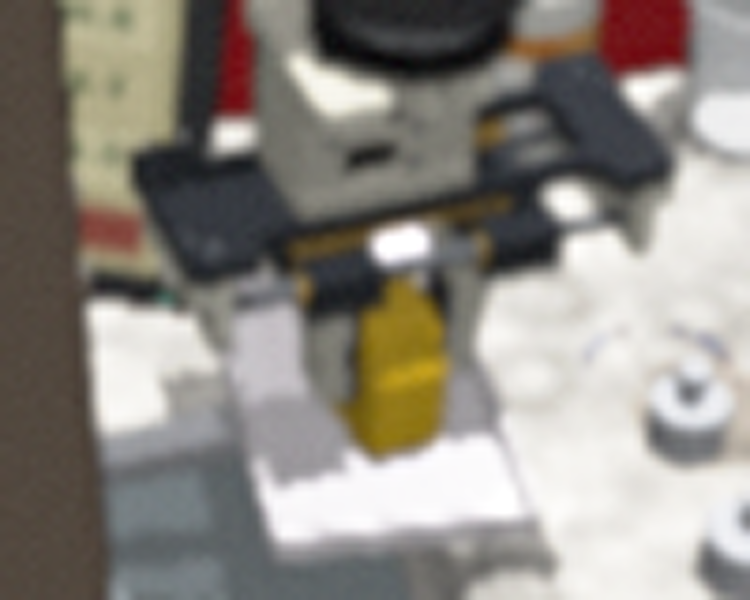

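Request:
jog_arm --deltas '[[[0, 0, -0.03], 0], [[0, 0, -0.07], 0], [[0, 0, -0.11], 0], [[-0.001, -0.03, -0.12], 0], [[-0.002, -0.07, -0.12], 0], [[-0.003, -0.11, -0.12], 0], [[-0.004, -0.15, -0.12], 0], [[-0.005, -0.19, -0.12], 0], [[-0.006, -0.23, -0.12], 0], [[-0.007, -0.27, -0.12], 0], [[-0.008, -0.31, -0.12], 0], [[-0.009, -0.35, -0.12], 0], [[-0.01, -0.39, -0.12], 0], [[-0.01, -0.42, -0.12], 0], [[-0.01, -0.429, -0.12], 0], [[-0.01, -0.429, -0.12], 0]]'

```text
clock: 33.55
tool_pos: [0.4494, 0.3008, 0.2237]
orientation: [179.9, 0.1, 9.1]
force: [-0.9, -0.3, -2.0]
opening: 0.0344
```

Run:
```python
from h import *
delta(.45,.30,-.003,9)
snap("scene","s19",(170,180,350,320),4);snap("top","t19",(120,130,400,320),2.7)
```

```text
at [0.4494 0.3008 0.2237] yaw 9.11 F [-0.92 -0.3  -1.98] open 0.0344 t 33.55
delta [0.0008 0.0006 0.2267] turn 0.11
```

View pics/s19.png

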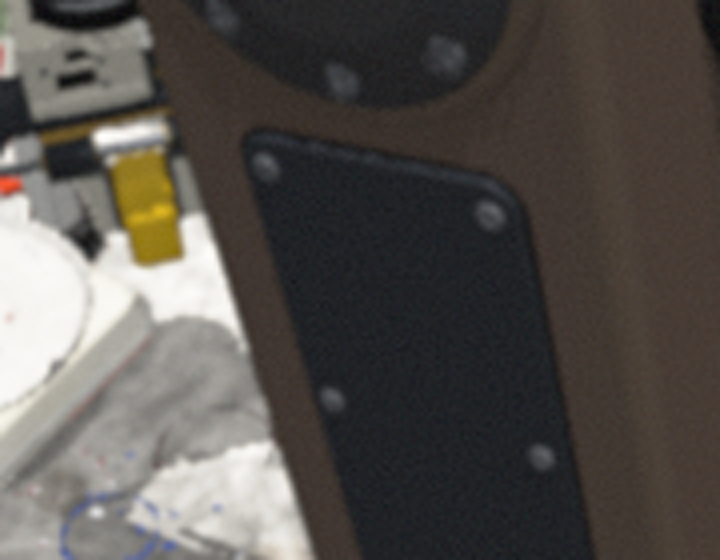

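View pics/t19.png

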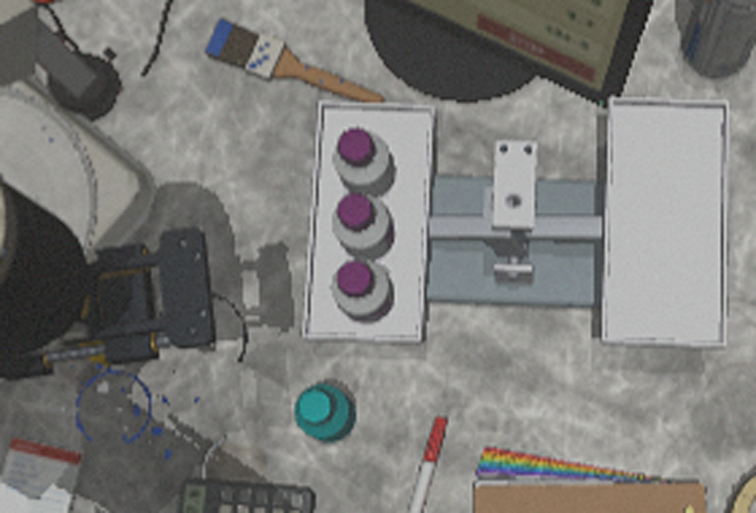

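Request:
jog_arm --deltas '[[[0, 0, 0.04], 0], [[0, 0, 0.08], 0], [[0, 0, 0.12], 0], [[0, 0, 0.16], 0], [[0, 0, 0.19], 0], [[0, 0, 0.21], 0], [[0, 0, 0.22], 0], [[0, 0, 0.224], 0], [[0, 0, 0.224], 0], [[0, 0, 0.224], 0]]'

```text
clock: 34.65
tool_pos: [0.4507, 0.3005, 0.0017]
orientation: [-179.9, -0.1, 9.0]
force: [-0.5, -0.1, -1.2]
opening: 0.0339
```

Request:
jog_arm --deltas '[[[0, 0, 0.002], 0], [[0, 0, 0.004], 0], [[0, 0, 0.006], 0], [[0, 0, 0.006], 0]]'

```text
clock: 35.05
tool_pos: [0.4498, 0.3, -0.0056]
orientation: [180.0, 0.0, 9.0]
force: [-0.4, -0.6, -2.4]
opening: 0.0336
```

Request:
jog_arm --deltas '[[[0, 0, 0.001], 0], [[0, 0, 0.002], 0], [[0, 0, 0.003], 0], [[0, 0, 0.003], 0], [[0, 0, 0.003], 0]]'

```text
clock: 35.55
tool_pos: [0.45, 0.3001, -0.006]
orientation: [-180.0, -0.0, 9.1]
force: [-10.6, -4.5, 27.0]
opening: 0.0342
```

Run:
```python
from h import *
delta(.45,.30,-.003,9)
snap("scene","s20",(170,220,270,320),6);
```

```text
at [ 0.45    0.3001 -0.006 ] yaw 9.06 F [-10.61  -4.49  26.98] open 0.0342 t 35.55
delta [ 0.      0.0001 -0.003 ] turn 0.06
```

View pics/s20.png

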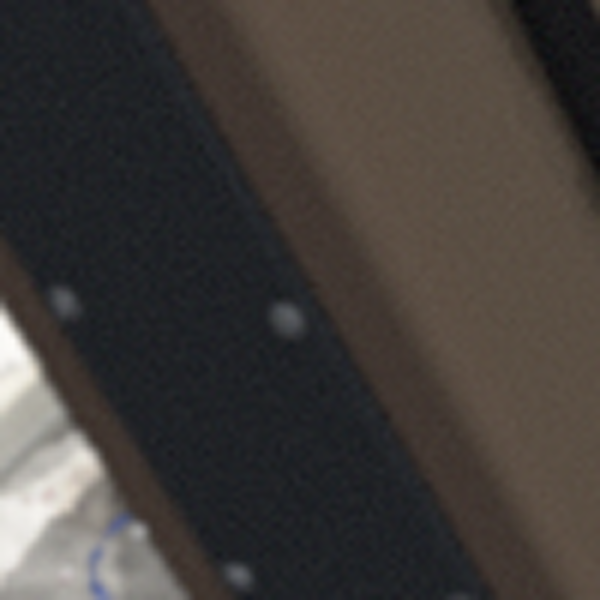

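Request:
jog_arm --deltas '[[[0, 0, -0.002], 0], [[0, 0, -0.002], 0], [[0, 0, -0.002], 0], [[0, 0, -0.002], 0], [[0, 0, -0.002], 0], [[0, 0, -0.002], 0], [[0, 0, -0.002], 0], [[0, 0, -0.03], 0], [[0, 0, -0.07], 0], [[0, 0, -0.11], 0], [[0, 0, -0.11], 0]]' --jaw -0.2

```text
clock: 36.7
tool_pos: [0.4527, 0.3028, 0.1072]
orientation: [-179.7, -0.4, 9.1]
force: [0.8, -0.1, 0.4]
opening: 0.0529
```

Request:
jog_arm --deltas '[[[-0.03, -0.04, 0], 0], [[-0.03, -0.075, 0], 0], [[-0.03, -0.075, 0], 0], [[-0.03, -0.075, 0], 0], [[-0.03, -0.075, 0], 0], [[-0.03, -0.075, 0], 0], [[-0.03, -0.075, 0.04], 0], [[-0.03, -0.075, 0.08], 0], [[-0.03, -0.075, 0.1], 0], [[-0.03, -0.075, 0.11], 0], [[-0.03, -0.075, 0.11], 0]]' --jaw 1

```text
clock: 37.8
tool_pos: [0.4085, 0.3683, -0.0095]
orientation: [179.9, 0.1, 9.0]
force: [-0.3, -0.0, 0.0]
opening: 0.0004
```

Run:
```python
from h import *
delta(.45,.30,-.003,9)
snap("top","t21",(80,180,260,320),4.2)
snap("scene","s21",(150,200,300,320),5);
```

```text
at [ 0.4085  0.3683 -0.0095] yaw 8.97 F [-0.29 -0.02  0.03] open 0.0004 t 37.8
delta [ 0.0304  0.0739 -0.0064] turn -0.03
```

View pics/t21.png

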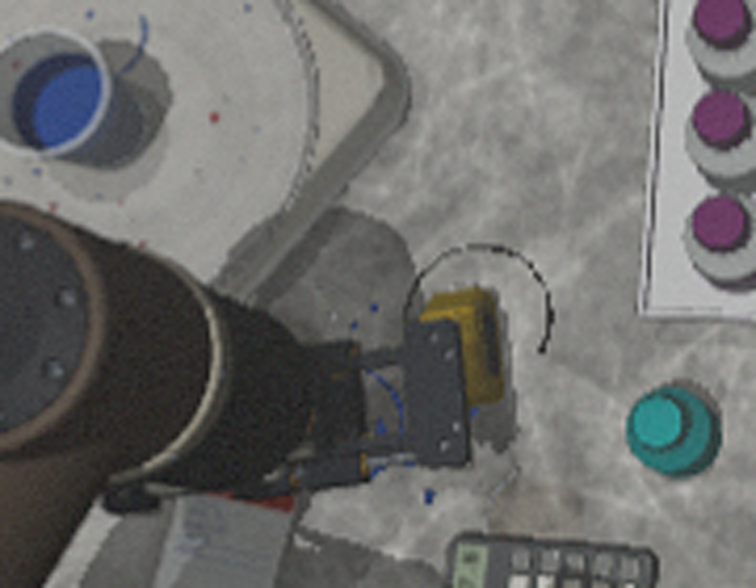

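View pics/s21.png

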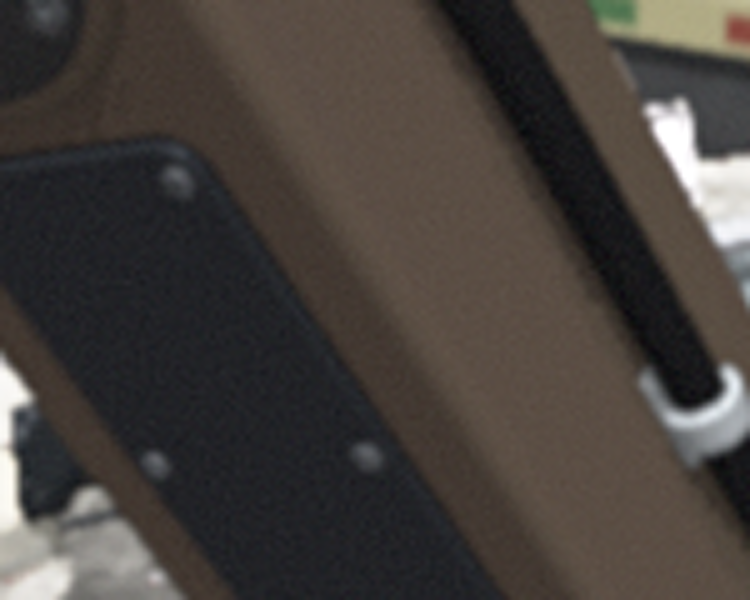

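Request:
jog_arm --deltas '[[[0, 0, -0.05], 0], [[0, 0, -0.1], 0], [[0, 0, -0.15], 0], [[0, 0, -0.2], 0], [[0, 0, -0.21], 0], [[0, 0, -0.21], 0]]'

```text
clock: 38.5
tool_pos: [0.4097, 0.3709, 0.2061]
orientation: [-179.6, -0.3, 9.0]
force: [-0.1, 0.3, -0.0]
opening: 0.0002
```

Run:
```python
from h import *
delta(.44,-.225,.2,90)
print(ctrl.get_obs()["joint_pos"])
```

```text
at [0.4097 0.3709 0.2061] yaw 9.02 F [-0.11  0.29 -0.04] open 0.0002 t 38.5
delta [-0.0635  0.5933  0.002 ] turn -80.98
[ 62.4885   8.2452 -14.2151   0.0332 -67.0626  36.5173]
```

Request:
jog_arm --deltas '[[[-0.005, 0.05, 0], 8], [[-0.01, 0.1, 0], 16], [[-0.016, 0.15, 0], 24], [[-0.021, 0.2, 0], 32], [[-0.027, 0.25, 0], 40], [[-0.032, 0.3, 0], 48], [[-0.037, 0.35, 0], 56], [[-0.043, 0.4, 0], 64], [[-0.048, 0.45, 0], 72], [[-0.053, 0.5, 0], 80], [[-0.059, 0.55, 0], 88], [[-0.0635, 0.593, 0], 96], [[-0.0635, 0.593, 0], 99], [[-0.0635, 0.593, 0], 99], [[-0.0635, 0.593, 0], 99], [[-0.0635, 0.593, 0.05], 99], [[-0.0635, 0.593, 0.1], 99], [[-0.0635, 0.593, 0.15], 99], [[-0.0635, 0.593, 0.19], 99], [[-0.0635, 0.593, 0.19], 99]]'

```text
clock: 40.5
tool_pos: [0.4347, -0.2243, 0.0073]
orientation: [179.5, 0.1, -89.8]
force: [0.2, 0.3, 0.9]
opening: 0.0005
```

Run:
```python
from h import *
delta(.44,-.225,0,-90)
print(ctrl.get_obs()["joint_pos"])
snap("scene","s22",(320,200,460,320),5.3);snap("top","t22",(330,150,510,300),4)
o=ctrl.get_obs()["tool_pos"]
for dz in (0,.02,.03,.04): print(dz,(proj("scene",o+[0,0,dz])[0]-[320,200])*5.3)
```

```text
at [ 0.4347 -0.2243  0.0073] yaw -89.83 F [0.16 0.27 0.9 ] open 0.0005 t 40.5
delta [ 0.0007 -0.0054  0.0073] turn 0.17
[ -4.2555  15.596  -35.2991  -0.0753 -39.6417   4.4847]
0 [419.0533 402.8121]
0.02 [423.1357 378.452 ]
0.03 [425.2063 366.0802]
0.04 [427.2969 353.578 ]
```

View pics/s22.png

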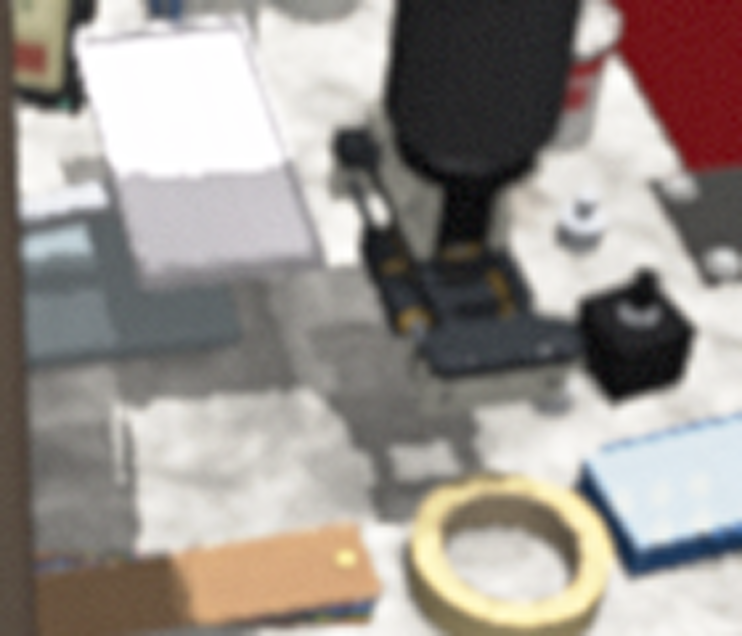

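View pics/t22.png

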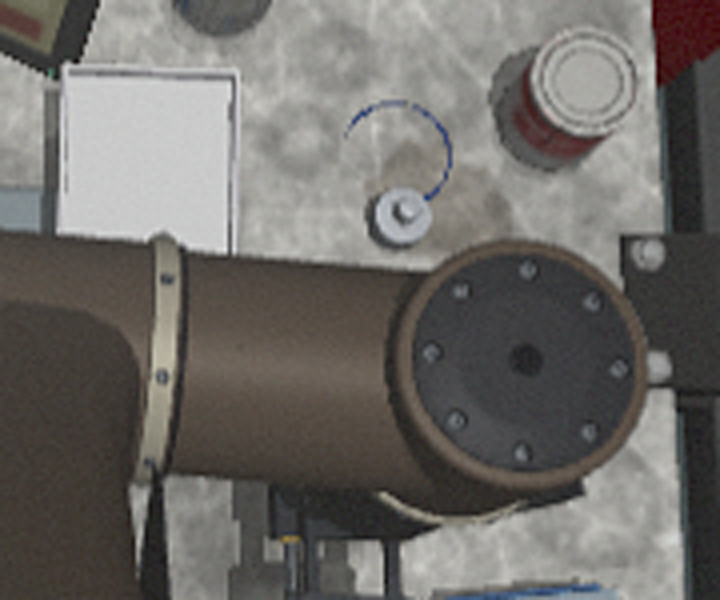

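Request:
jog_arm --deltas '[[[0, 0, 0.01], 0], [[0, 0, 0.02], 0], [[0, 0, 0.028], 0], [[0, 0, 0.028], 0], [[0, 0, 0.028], 0]]'

```text
clock: 41.1
tool_pos: [0.4387, -0.2263, -0.0164]
orientation: [180.0, -0.0, -90.0]
force: [-0.9, -0.2, -0.3]
opening: 0.0006
```

Request:
jog_arm --deltas '[[[0, 0, 0.003], 0], [[0, 0, 0.006], 0], [[0, 0, 0.008], 0], [[0, 0, 0.008], 0]]'

```text
clock: 41.5
tool_pos: [0.4384, -0.2262, -0.0248]
orientation: [180.0, 0.0, -90.0]
force: [0.9, 0.6, -0.4]
opening: 0.0006
```

Request:
jog_arm --deltas '[[[0, 0, 0.003], 0], [[0, 0, 0.006], 0], [[0, 0, 0.006], 0]]'

```text
clock: 41.8
tool_pos: [0.4384, -0.2262, -0.0309]
orientation: [180.0, 0.0, -90.0]
force: [0.8, 0.8, -0.1]
opening: 0.0005
```

Request:
jog_arm --deltas '[[[0, 0, 0.003], 0], [[0, 0, 0.005], 0], [[0, 0, 0.005], 0]]'

```text
clock: 42.1
tool_pos: [0.439, -0.2263, -0.0329]
orientation: [-180.0, -0.0, -89.9]
force: [-9.3, 7.2, 38.3]
opening: 0.0004
```

Request:
jog_arm --deltas '[[[0, 0, -0.04], 0], [[0, 0, -0.08], 0], [[0, 0, -0.1], 0], [[0.03, -0.04, -0.1], 0], [[0.06, -0.0865, -0.1], 0], [[0.0608, -0.0865, -0.1], 0], [[0.0608, -0.0865, -0.1], 0], [[0.0608, -0.0865, -0.1], 0], [[0.0608, -0.0865, -0.08], 0], [[0.0608, -0.0865, -0.07], 0], [[0.0608, -0.0865, -0.07], 0]]' --jaw 0.15

```text
clock: 43.2
tool_pos: [0.5233, -0.2861, 0.0333]
orientation: [179.8, 0.1, -90.0]
force: [-0.0, 0.5, -0.5]
opening: 0.0374
```

Run:
```python
from h import *
delta(.5255,-.2871,-.0035,-90)
snap("scene","s23",(360,190,460,290),7)
o=ctrl.get_obs()["tool_pos"]
print((proj("scene",o+[0,0,.0325])[0]-[360,190])*7,(proj("scene",o+[.015,0,.0325])[0]-[360,190])*7)
```

```text
at [ 0.5233 -0.2861  0.0333] yaw -89.98 F [-0.04  0.48 -0.47] open 0.0374 t 43.2
delta [ 0.001  -0.0023  0.0368] turn 0.02
[362.325  360.4937] [351.5004 338.1534]
```

View pics/s23.png

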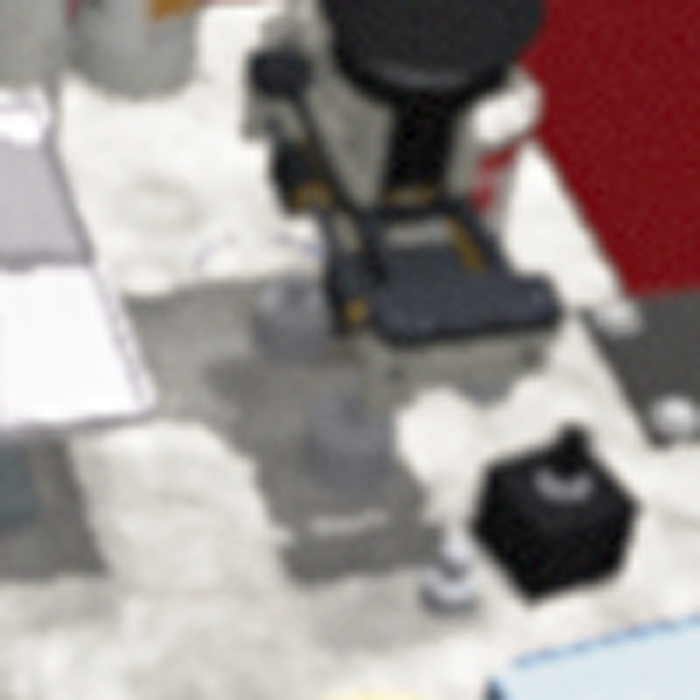

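Request:
jog_arm --deltas '[[[0.001, -0.002, 0.012], 0], [[0.001, -0.002, 0.024], 0], [[0.001, -0.002, 0.032], 0], [[0.001, -0.002, 0.036], 0], [[0.001, -0.002, 0.036], 0], [[0.001, -0.002, 0.036], 0]]'

```text
clock: 43.85
tool_pos: [0.5273, -0.2881, -0.0014]
orientation: [180.0, -0.0, -90.0]
force: [-0.3, 0.7, 0.6]
opening: 0.0368
```

Run:
```python
from h import *
delta(.5255,-.2871,-.0035,-90)
snap("scene","s24",(360,190,460,290),7)
```

```text
at [ 0.5273 -0.2881 -0.0014] yaw -89.99 F [-0.26  0.67  0.64] open 0.0368 t 43.85
delta [-0.001   0.0018  0.0021] turn 0.01
```

View pics/s24.png

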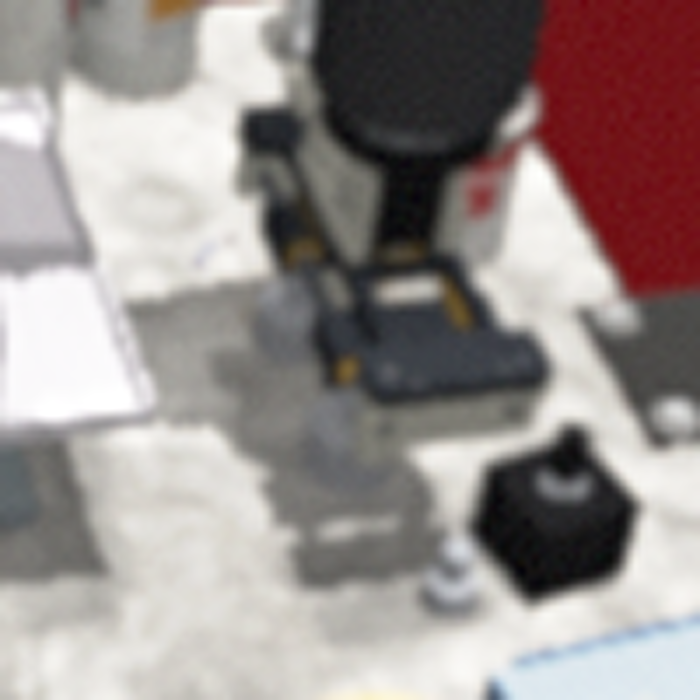

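Request:
jog_arm --deltas '[[[0, 0, 0.002], 0], [[0, 0, 0.002], 0], [[0, 0, 0.002], 0], [[0, 0, 0.002], 0], [[0, 0, 0.002], 0], [[0, 0, 0.002], 0], [[0, 0, 0.002], 0], [[0, 0, 0.002], 0], [[0, 0, -0.02], 0], [[0, 0, -0.05], 0], [[0, 0, -0.05], 0], [[0, 0, -0.05], 0]]' --jaw 1

```text
clock: 45.1
tool_pos: [0.5268, -0.2877, 0.0485]
orientation: [-180.0, 0.0, -90.0]
force: [0.3, -0.3, -3.3]
opening: 0.0126
```

Run:
```python
from h import *
delta(.5255,-.2871,-.0035,-90)
snap("scene","s25",(360,190,460,290),7)
f=[]
for i in range(4): ctrl.snapshot("top"); f.append(ctrl.get_obs()["force"][2])
print(np.mean(f))
```

```text
at [ 0.5268 -0.2877  0.0485] yaw -90.02 F [ 0.32 -0.35 -3.31] open 0.0126 t 45.1
delta [-0.0006  0.0013  0.052 ] turn -0.02
-3.4439528678735516
```

View pics/s25.png

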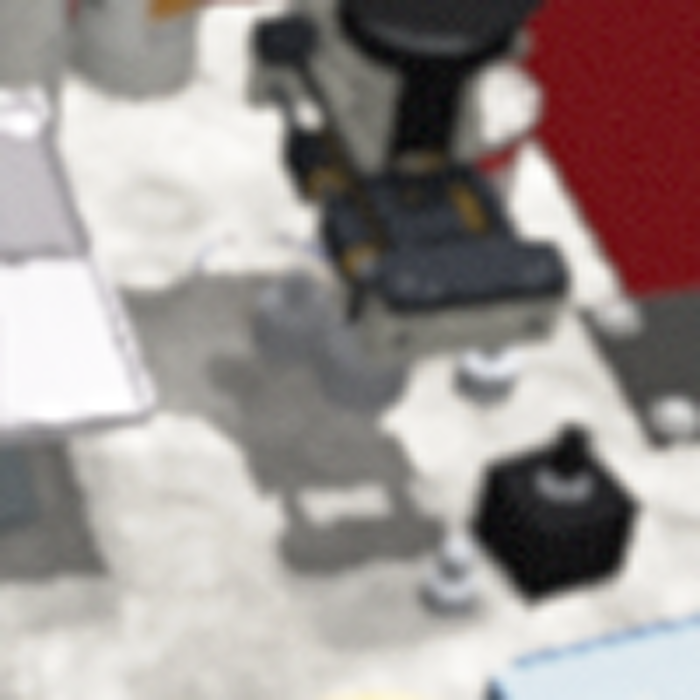

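Request:
jog_arm --deltas '[[[0, 0, -0.04], 0], [[0, 0, -0.08], 0], [[0, 0, -0.112], 0], [[-0.03, -0.012, -0.112], 0], [[-0.065, -0.025, -0.112], 0], [[-0.1, -0.039, -0.112], 0], [[-0.135, -0.053, -0.112], 0], [[-0.165, -0.065, -0.112], 0], [[-0.186, -0.073, -0.112], 0], [[-0.186, -0.073, -0.112], 0], [[-0.186, -0.073, -0.112], 0], [[-0.186, -0.073, -0.09], 0], [[-0.186, -0.073, -0.08], 0], [[-0.186, -0.073, -0.08], 0], [[-0.186, -0.073, -0.08], 0]]'

```text
clock: 46.85
tool_pos: [0.6001, -0.1027, 0.1287]
orientation: [180.0, -0.0, -90.0]
force: [0.1, 0.4, -3.2]
opening: 0.0126
```

Run:
```python
from h import *
delta(.60,-.102,.108,-90)
snap("scene","s26",(290,150,430,270),5);snap("top","t26",(280,130,480,290),3.8)
```

```text
at [ 0.6001 -0.1027  0.1287] yaw -90.02 F [ 0.11  0.42 -3.15] open 0.0126 t 46.85
delta [-0.0007  0.0001  0.0207] turn -0.02
```

Request:
jog_arm --deltas '[[[0, 0, 0.008], 0], [[0, 0, 0.014], 0], [[0, 0, 0.019], 0], [[0, 0, 0.019], 0], [[0, 0, 0.019], 0]]'

```text
clock: 47.45
tool_pos: [0.6002, -0.102, 0.1094]
orientation: [180.0, -0.0, -90.0]
force: [0.1, 0.0, -2.3]
opening: 0.0125
```

Request:
jog_arm --deltas '[[[0, 0, 0], 0], [[0, 0, 0], 0], [[0, 0, 0], 0], [[0, 0, 0], 0], [[0, 0, 0], 0], [[0, 0, 0], 0], [[0, 0, -0.03], 0], [[0, 0, -0.06], 0], [[0, 0, -0.06], 0], [[0.05, 0, -0.06], 0], [[0.1, 0, -0.06], 0], [[0.14, -0.005, -0.06], 0], [[0.185, -0.01, -0.06], 0], [[0.185, -0.01, -0.06], 0], [[0.185, -0.01, -0.06], 0]]' --jaw 0.15

```text
clock: 48.95
tool_pos: [0.6097, -0.2881, 0.1686]
orientation: [179.9, 0.0, -90.1]
force: [-1.2, -0.4, -0.8]
opening: 0.0377
```

Run:
```python
from h import *
snap("scene");snap("top")
for n,z in (("top",.03),("scene",.03)):
    for d in ctrl.boxes_of("weight_300",n)[:7]:
        b=np.array(d["bbox"])*[640,480,640,480]; c=b[:2]+b[2:]/2
        print(n,round(d["conf"],2),b.round(1),at_z(n,c,.02)[:2],at_z(n,c,.13)[:2])
delta(.6107,-.2879,-.006,-90)
```

```text
top 0.68 [456.3 219.5  13.3   5.9] [ 0.5666 -0.3686] [ 0.5427 -0.3357]
top 0.62 [422.8 197.6  16.2  15.8] [ 0.6089 -0.2903] [ 0.5811 -0.2645]
top 0.45 [434.2 269.5  11.1  11.9] [ 0.4342 -0.3066] [ 0.4224 -0.2793]
scene 0.64 [424.1 234.3   9.5  12.8] [ 0.5659 -0.3655] [ 0.4536 -0.3057]
scene 0.62 [342.1 211.6  11.7  16. ] [ 0.7184 -0.1292] [ 0.5886 -0.0965]
scene 0.6 [419.6 271.    9.7   7.6] [ 0.4232 -0.2991] [ 0.3273 -0.2469]
at [ 0.6104 -0.2859  0.1697] yaw -89.91 F [-0.95 -0.13  0.33] open 0.0373 t 49.15
delta [ 0.002  -0.0003  0.1757] turn 0.09
```

Request:
jog_arm --deltas '[[[0.002, 0, 0.04], 0], [[0.002, 0, 0.08], 0], [[0.002, 0, 0.12], 0], [[0.002, 0, 0.15], 0], [[0.002, 0, 0.168], 0], [[0.002, 0, 0.175], 0], [[0.002, 0, 0.175], 0], [[0.002, 0, 0.175], 0]]'

```text
clock: 49.95
tool_pos: [0.6113, -0.2887, -0.0041]
orientation: [-179.9, -0.0, -89.9]
force: [-0.7, -0.3, 0.3]
opening: 0.0372
```

Request:
jog_arm --deltas '[[[0, 0, 0], 0], [[0, 0, 0], 0], [[0, 0, 0], 0], [[0, 0, 0], 0], [[0, 0, 0], 0], [[0, 0, 0], 0], [[0, 0, 0], 0], [[0, 0, 0], 0], [[0, 0, -0.03], 0], [[0, 0, -0.07], 0], [[0, 0, -0.11], 0], [[0, 0, -0.15], 0], [[0, 0, -0.17], 0], [[0, 0, -0.17], 0], [[0, 0, -0.17], 0]]' --jaw 1

```text
clock: 51.45
tool_pos: [0.6092, -0.2884, 0.1633]
orientation: [179.9, 0.1, -90.0]
force: [-0.1, 0.7, -2.2]
opening: 0.0131
```

Run:
```python
from h import *
f=[]
for i in range(4): ctrl.snapshot("top"); f.append(ctrl.get_obs()["force"][2])
print(np.mean(f))
delta(.598,-.147,.12,-90)
```

```text
-2.3906088783770887
at [ 0.6091 -0.2887  0.1625] yaw -90.0 F [-1.39 -0.09 -1.99] open 0.0129 t 51.65
delta [-0.1416  0.011   0.0426] turn -0.0
```

Request:
jog_arm --deltas '[[[-0.035, 0.003, 0], 0], [[-0.07, 0.006, 0], 0], [[-0.105, 0.008, 0], 0], [[-0.13, 0.011, 0], 0], [[-0.1416, 0.011, 0], 0], [[-0.1416, 0.011, 0], 0], [[-0.1416, 0.011, 0], 0], [[-0.1416, 0.011, 0.03], 0], [[-0.1416, 0.011, 0.045], 0], [[-0.1416, 0.011, 0.055], 0], [[-0.1416, 0.011, 0.062], 0], [[-0.1416, 0.011, 0.067], 0], [[-0.1416, 0.011, 0.067], 0], [[-0.1416, 0.011, 0.067], 0]]'

```text
clock: 53.05
tool_pos: [0.5994, -0.1476, 0.0981]
orientation: [-180.0, -0.0, -90.0]
force: [-1.3, -0.7, -0.0]
opening: 0.0129
```

Request:
jog_arm --deltas '[[[0, 0, 0], 0], [[0, 0, 0], 0], [[0, 0, 0], 0], [[0, 0, 0], 0], [[0, 0, 0], 0], [[0, 0, 0], 0], [[0, 0, -0.03], 0], [[0, 0, -0.07], 0], [[0, 0, -0.08], 0], [[0.05, 0.02, -0.08], 0], [[0.1, 0.03, -0.08], 0], [[0.15, 0.03, -0.08], 0], [[0.2, 0.03, -0.08], 0], [[0.22, 0.03, -0.08], 0], [[0.22, 0.03, -0.08], 0], [[0.22, 0.03, -0.08], 0], [[0.22, 0.03, -0.08], 0], [[0.22, 0.03, -0.08], 0]]' --jaw 0.15

```text
clock: 54.85
tool_pos: [0.5696, -0.3664, 0.1778]
orientation: [-180.0, -0.0, -89.9]
force: [0.3, 0.4, -0.9]
opening: 0.0371
```

```bash
cat > tilt.py <<'E'
from h import *
from scipy.ndimage import gaussian_filter
def edge(g,cols=range(362,377)):
    g=gaussian_filter(g.astype(float),(0.8,0.5)); out=[]
    for c in cols:
        col=g[:,c]; d=-np.gradient(col); r=np.arange(238,276); k=r[np.argmax(d[238:276])]
        a,b,e=d[k-1],d[k],d[k+1]; out.append(k+.5*(a-e)/(a-2*b+e)+ (c-369)*4/35)
    return np.median(out),np.std(out)
# model: row at col 369 for front edge vs z
def model(z):
    a=proj("scene",[.4635,-.0675,z])[0];b=proj("scene",[.4635,-.172,z])[0]
    return a[1]+(369-a[0])*(b[1]-a[1])/(b[0]-a[0])
E
python3 - <<'E'
from tilt import *
im0=cv2.imread("pics/scene0.png",0)
im25=np.zeros((480,640),np.uint8); im25[190:290,360:460]=cv2.resize(cv2.imread("pics/s25.png",0),(100,100),interpolation=cv2.INTER_AREA)
now=cv2.cvtColor(snap("scene","s30"),cv2.COLOR_BGR2GRAY)
for n,i in(("t+.12",im0),("t-.16",im25),("now",now)): print(n,edge(i))
print([ (t,model(.099-t*.13).round(2)) for t in(.12,0,-.03,-.06,-.09,-.16)])
print("cols",now[240:275,369])
snap("top")
for n in("top","scene"):
    for d in ctrl.boxes_of("weight_100",n)[:7]:
        b=np.array(d["bbox"])*[640,480,640,480]; c=b[:2]+b[2:]/2
        print(n,round(d["conf"],2),b.round(1),at_z(n,c,.02)[:2],at_z(n,c,.12)[:2])
E
```

```text
t+.12 (np.float64(258.92661517457634), np.float64(0.2881219304262592))
t-.16 (np.float64(249.55801289869336), np.float64(0.2442244891830448))
now (np.float64(251.91502762517268), np.float64(0.6680809745403065))
[(0.12, np.float64(257.39)), (0, np.float64(253.58)), (-0.03, np.float64(252.62)), (-0.06, np.float64(251.65)), (-0.09, np.float64(250.68)), (-0.16, np.float64(248.4))]
cols [164 156 155 157 159 155 156 158 153 159 161 153 135 126 119 108 103  99
 100 100 102 106 103 106 108 109 112 110 112 108 108 107 120 156 181]
top 0.54 [367.8 192.3  18.5  13. ] [ 0.6245 -0.1562] [ 0.598  -0.1439]
top 0.54 [349.3 187.9  21.9  19.5] [ 0.6269 -0.1142] [ 0.6002 -0.1054]
scene 0.74 [343.2 212.5  14.   17. ] [ 0.7096 -0.1353] [ 0.5925 -0.105 ]
scene 0.66 [358.2 211.9   8.3  15.6] [ 0.7088 -0.1778] [ 0.5918 -0.143 ]
scene 0.51 [425.9 236.4   6.6  11.9] [ 0.5581 -0.3638] [ 0.4569 -0.3096]
scene 0.46 [419.7 269.3   9.    6.4] [ 0.4325 -0.3017] [ 0.3444 -0.254 ]
```

Request:
jog_arm --deltas '[[[0.001, 0.004, 0.04], 0], [[0.001, 0.004, 0.08], 0], [[0.001, 0.004, 0.12], 0], [[0.001, 0.004, 0.15], 0], [[0.001, 0.004, 0.175], 0], [[0.001, 0.004, 0.189], 0], [[0.001, 0.004, 0.189], 0], [[0.001, 0.004, 0.189], 0]]'

```text
clock: 55.85
tool_pos: [0.566, -0.3686, -0.0105]
orientation: [-180.0, -0.0, -90.0]
force: [0.3, 0.4, 0.7]
opening: 0.0374
```

Request:
jog_arm --deltas '[[[0, 0, 0], 0], [[0, 0, 0], 0], [[0, 0, 0], 0], [[0, 0, 0], 0], [[0, 0, 0], 0], [[0, 0, 0], 0], [[0, 0, 0], 0], [[0, 0, 0], 0], [[0, 0, -0.03], 0], [[0, 0, -0.07], 0], [[0, 0, -0.11], 0], [[0, 0, -0.15], 0], [[0, 0, -0.17], 0], [[0, 0, -0.17], 0], [[0, 0, -0.17], 0]]' --jaw 1

```text
clock: 57.35
tool_pos: [0.5648, -0.3679, 0.1579]
orientation: [180.0, 0.1, -90.0]
force: [-1.0, 0.8, -1.9]
opening: 0.0126
```

Run:
```python
from tilt import *
for k in range(3): print(edge(cv2.cvtColor(snap("scene"),cv2.COLOR_BGR2GRAY)), ctrl.get_obs()["force"][2])
delta(.517,-.102,.12,-90)
```

```text
(np.float64(251.8220711481708), np.float64(4.0509441591792585)) -0.7762228222700134
(np.float64(251.8853022315073), np.float64(4.040671294633325)) -1.5811638064711324
(np.float64(251.90312102400748), np.float64(4.000235389427421)) -1.1382640440930816
at [ 0.5642 -0.3679  0.1565] yaw -90.0 F [ 0.98  0.49 -1.14] open 0.0129 t 57.5
delta [-0.2658  0.0471  0.037 ] turn -0.0
```

Request:
jog_arm --deltas '[[[-0.035, 0.006, 0], 0], [[-0.07, 0.012, 0], 0], [[-0.105, 0.018, 0], 0], [[-0.14, 0.024, 0], 0], [[-0.175, 0.03, 0], 0], [[-0.21, 0.036, 0], 0], [[-0.245, 0.043, 0], 0], [[-0.266, 0.047, 0], 0], [[-0.266, 0.047, 0], 0], [[-0.266, 0.047, 0], 0], [[-0.266, 0.047, 0.03], 0], [[-0.266, 0.047, 0.05], 0], [[-0.266, 0.047, 0.06], 0], [[-0.266, 0.047, 0.066], 0], [[-0.266, 0.047, 0.071], 0], [[-0.266, 0.047, 0.071], 0], [[-0.266, 0.047, 0.071], 0]]'

```text
clock: 59.2
tool_pos: [0.5187, -0.1025, 0.0881]
orientation: [-179.9, 0.0, -90.0]
force: [0.7, -0.7, -1.1]
opening: 0.0128
```

Request:
jog_arm --deltas '[[[0, 0, 0], 0], [[0, 0, 0], 0], [[0, 0, 0], 0], [[0, 0, 0], 0], [[0, 0, 0], 0], [[0, 0, 0], 0], [[0, 0, -0.03], 0], [[0, 0, -0.07], 0], [[0, 0, -0.08], 0], [[0.05, 0.02, -0.08], 0], [[0.1, 0.04, -0.08], 0], [[0.15, 0.06, -0.08], 0], [[0.2, 0.08, -0.08], 0], [[0.204, 0.084, -0.08], 0], [[0.204, 0.084, -0.08], 0], [[0.204, 0.084, -0.08], 0], [[0.204, 0.084, -0.08], 0], [[0.204, 0.084, -0.08], 0]]' --jaw 0.15

```text
clock: 61.0
tool_pos: [0.4347, -0.3057, 0.1676]
orientation: [-180.0, 0.0, -89.9]
force: [-0.5, 0.1, 0.4]
opening: 0.0369
```

Run:
```python
from tilt import *
for k in range(2): print(edge(cv2.cvtColor(snap("scene"),cv2.COLOR_BGR2GRAY),range(352,364)),edge(cv2.cvtColor(snap("scene"),cv2.COLOR_BGR2GRAY)))
snap("top","t31")
for n in("top","scene"):
    for d in ctrl.boxes_of("weight_50",n)[:7]:
        b=np.array(d["bbox"])*[640,480,640,480]; c=b[:2]+b[2:]/2
        print(n,round(d["conf"],2),b.round(1),at_z(n,c,.015)[:2],at_z(n,c,.11)[:2])
delta(.43,-.306,.0,-90)
```

```text
(np.float64(240.75526090145814), np.float64(4.422146471716634)) (np.float64(253.68997498223163), np.float64(0.41332435577373167))
(np.float64(240.75326472716887), np.float64(4.411908538513109)) (np.float64(253.6826181025618), np.float64(0.5932531237561068))
scene 0.62 [419.9 266.1   8.9   9.8] [ 0.4427 -0.3066] [ 0.3584 -0.261 ]
scene 0.61 [351.  233.7   8.4  12.2] [ 0.6184 -0.1315] [ 0.5167 -0.1032]
scene 0.52 [344.3 216.4  12.7  13.6] [ 0.7038 -0.1357] [ 0.5937 -0.1069]
at [ 0.4344 -0.3062  0.1676] yaw -89.96 F [ 0.36 -0.13  0.47] open 0.0375 t 61.35
delta [-0.0002  0.0044  0.1676] turn 0.04
```

Request:
jog_arm --deltas '[[[-0.05, 0, 0], 0], [[-0.1, 0, 0], 0], [[-0.15, 0, 0], 0], [[-0.2, 0, 0], 0], [[-0.25, 0, 0], 0], [[-0.25, 0, 0], 0], [[-0.25, 0, 0], 0]]'

```text
clock: 62.05
tool_pos: [0.4344, -0.055, 0.1678]
orientation: [-180.0, 0.0, -89.8]
force: [0.1, 0.2, -0.5]
opening: 0.0376
```

Run:
```python
from h import *
t=snap("top","t32");s=snap("scene","s32")
for n in("top","scene"):
  for q in("weight_50","lock_pin","pin_stand"):
    for d in ctrl.cut_out(q,n)[:7]:
        b=np.array(d["bbox"])*[640,480,640,480]; c=b[:2]+b[2:]/2
        ys,xs=np.nonzero(d["mask"]); print(q,n,round(d["conf"],2),b.round(1),"mc",xs.mean().round(1),ys.mean().round(1),at_z(n,c,.012)[:2])
g=cv2.cvtColor(t,cv2.COLOR_BGR2GRAY);print(g[262:288,428:452])
for X in((.434,-.306),(.443,-.3066)):
    a=np.linspace(0,6.28,24,endpoint=False)
    pts=np.vstack([np.c_[X[0]+.0115*np.cos(a),X[1]+.0115*np.sin(a),0*a],np.c_[X[0]+.0115*np.cos(a),X[1]+.0115*np.sin(a),0*a+.0155],np.c_[X[0]+.007*np.cos(a),X[1]+.007*np.sin(a),0*a+.0335]])
    for n in("top","scene"):
        p=proj(n,pts);print(X,n,p.min(0).round(1),p.max(0).round(1),"knob",proj(n,[*X,.0335])[0].round(1))
```

```text
pin_stand top 0.56 [446.4 249.1  28.9  29.1] mc 460.5 266.0 [ 0.4647 -0.3615]
weight_50 scene 0.48 [425.5 253.3  26.4  26.2] mc 439.0 264.7 [ 0.4561 -0.3584]
lock_pin scene 0.38 [437.6 249.3   6.   14. ] mc 440.3 255.2 [ 0.4974 -0.381 ]
pin_stand scene 0.62 [425.7 253.5  27.7  24.4] mc 437.9 264.5 [ 0.4586 -0.3624]
[[157 155 159 161 148 141 150 149 147 150 156 153 157 154 158 161 157 152
  118  36  41  43  46  47]
 [149 150 153 165 149 144 151 151 149 154 156 158 157 155 152 156 149 153
  133  33  43  41  43  40]
 [146 149 150 163 154 151 149 153 157 157 150 161 159 156 152 149 149 152
  129  43  45  46  46  46]
 [143 143 150 157 150 146 144 155 160 156 151 157 156 153 156 149 152 151
  144  68  37  45  48  48]
 [148 151 149 155 147 142 143 151 151 157 150 150 148 151 151 150 154 150
  151 115  36  47  44  43]
 [151 153 148 152 142 140 143 149 156 159 153 150 144 152 153 155 153 150
  153 131  42  48  47  40]
 [150 149 145 145 139 143 147 156 165 155 144 148 146 155 153 160 159 160
  157 147  44  47  40  42]
 [142 147 139 139 140 148 158 163 171 160 138 142 142 149 150 154 152 159
  
[... 1417 characters left out ...]
 163 164 176 176 183]
 [147 155 163 159 161 167 164 165 168 178 184 175 166 163 165 173 172 167
  159 153 160 174 178 183]
 [159 158 166 156 164 171 180 178 177 178 183 175 173 166 163 175 177 174
  162 154 159 172 173 177]
 [158 162 162 158 162 172 184 186 177 178 183 176 177 172 169 170 172 182
  166 155 157 167 168 168]
 [159 169 167 168 165 169 183 188 182 177 183 177 177 179 178 166 171 186
  171 161 161 169 173 168]]
(0.434, -0.306) top [432.9 271. ] [443.8 281. ] knob [440.9 275. ]
(0.434, -0.306) scene [420.6 267.2] [429.  279.2] knob [426.1 268.8]
(0.443, -0.3066) top [433.  267.4] [443.9 277.4] knob [441.  271.2]
(0.443, -0.3066) scene [419.8 265. ] [428.2 277.1] knob [425.3 266.7]
```

Request:
jog_arm --deltas '[[[0.05, -0.002, 0], 0], [[0.1, -0.002, 0], 0], [[0.15, -0.002, 0], 0], [[0.2, -0.002, 0], 0], [[0.25, -0.002, 0], 0], [[0.25, -0.002, 0], 0], [[0.25, -0.002, 0], 0], [[0.25, -0.002, 0.05], 0], [[0.25, -0.002, 0.1], 0], [[0.25, -0.002, 0.14], 0], [[0.25, -0.002, 0.165], 0], [[0.25, -0.002, 0.182], 0], [[0.25, -0.002, 0.182], 0], [[0.25, -0.002, 0.182], 0]]'

```text
clock: 63.85
tool_pos: [0.4367, -0.3058, -0.0139]
orientation: [180.0, -0.0, -89.9]
force: [0.3, 0.7, 0.4]
opening: 0.0373
```

Request:
jog_arm --deltas '[[[0, 0, 0], 0], [[0, 0, 0], 0], [[0, 0, 0], 0], [[0, 0, 0], 0], [[0, 0, 0], 0], [[0, 0, 0], 0], [[0, 0, 0], 0], [[0, 0, 0], 0], [[0, 0, -0.03], 0], [[0, 0, -0.07], 0], [[0, 0, -0.11], 0], [[0, 0, -0.15], 0], [[0, 0, -0.17], 0], [[0, 0, -0.17], 0], [[0, 0, -0.17], 0]]' --jaw 1

```text
clock: 65.35
tool_pos: [0.4359, -0.3062, 0.1553]
orientation: [-180.0, 0.0, -90.0]
force: [0.3, 0.1, -1.3]
opening: 0.0124
```

Run:
```python
from tilt import *
delta(.517,-.147,.12,-90)
```

```text
at [ 0.4359 -0.3062  0.1553] yaw -90.01 F [ 0.27  0.06 -1.31] open 0.0124 t 65.35
delta [-0.1592 -0.0811  0.0354] turn -0.01
```

Request:
jog_arm --deltas '[[[-0.035, -0.018, 0], 0], [[-0.07, -0.036, 0], 0], [[-0.105, -0.054, 0], 0], [[-0.14, -0.071, 0], 0], [[-0.159, -0.081, 0], 0], [[-0.159, -0.081, 0], 0], [[-0.159, -0.081, 0], 0], [[-0.159, -0.081, 0.03], 0], [[-0.159, -0.081, 0.055], 0], [[-0.159, -0.081, 0.066], 0], [[-0.159, -0.081, 0.073], 0], [[-0.159, -0.081, 0.077], 0], [[-0.159, -0.081, 0.077], 0], [[-0.159, -0.081, 0.077], 0], [[-0.159, -0.081, 0.077], 0]]'

```text
clock: 66.85
tool_pos: [0.5178, -0.1474, 0.0794]
orientation: [-179.9, 0.0, -90.0]
force: [-0.5, 0.1, 1.0]
opening: 0.013
```

Request:
jog_arm --deltas '[[[0, 0, 0], 0], [[0, 0, 0], 0], [[0, 0, 0], 0], [[0, 0, 0], 0], [[0, 0, 0], 0], [[0, 0, 0], 0], [[0, 0, -0.03], 0], [[0, 0, -0.07], 0], [[0, 0, -0.1], 0], [[0.05, 0.02, -0.1], 0], [[0.1, 0.04, -0.1], 0], [[0.15, 0.05, -0.1], 0], [[0.205, 0.06, -0.1], 0], [[0.205, 0.06, -0.1], 0], [[0.205, 0.06, -0.1], 0], [[0.205, 0.06, -0.1], 0], [[0.205, 0.06, -0.1], 0], [[0.205, 0.06, -0.1], 0], [[0.205, 0.06, -0.1], 0]]' --jaw 0.15

```text
clock: 68.75
tool_pos: [0.4577, -0.3515, 0.1788]
orientation: [-180.0, -0.0, -89.9]
force: [-0.3, 0.2, -0.4]
opening: 0.0373
```

Run:
```python
from tilt import *
for k in range(2): print(edge(cv2.cvtColor(snap("scene"),cv2.COLOR_BGR2GRAY)))
s=snap("scene","s33"); snap("top","t33")
for d in ctrl.boxes_of("weight_50","scene")[:7]:
        b=np.array(d["bbox"])*[640,480,640,480]; c=b[:2]+b[2:]/2
        print(round(d["conf"],2),b.round(1),at_z("scene",c,.11)[:2])
d=ctrl.cut_out("lock_pin","scene")
for q in d[:3]:
    b=np.array(q["bbox"])*[640,480,640,480];print(q["conf"],b.round(1))
g=cv2.cvtColor(s,cv2.COLOR_BGR2GRAY);print(g[246:276,424:456])
delta(.4557,-.357,.1,-90)
```

```text
(np.float64(253.61354530771496), np.float64(8.581866037531357))
(np.float64(253.63722005619073), np.float64(8.6189863454206))
0.57 [352.4 237.7   6.3  11. ] [ 0.5021 -0.1008]
0.56 [356.2 212.5  13.1  18.2] [ 0.5945 -0.1456]
0.53 [343.4 217.6  15.1  13.9] [ 0.5871 -0.1065]
0.15 [413.9 195.7  25.1  30.8] [ 0.6092 -0.3582]
0.17 [254.4 209.  125.4  62.9]
[[139 138 134 130 129 131 133 138 157 192 226 234 232 231 230 230 232 229
  226 221 220 218 217 204 165 111  72  73  75  80  94 109]
 [140 138 135 130 129 131 133 136 147 171 212 231 233 232 232 235 238 238
  236 230 226 220 217 211 188 137  90  73  84 109 135 166]
 [146 144 136 135 130 129 135 136 141 161 204 228 231 231 233 237 240 238
  238 234 229 223 222 221 209 174 127  86  98 132 165 198]
 [149 145 139 135 130 130 135 139 141 155 187 221 229 230 232 230 224 217
  222 227 227 224 222 225 224 210 166 114 105 137 166 192]
 [153 149 146 138 134 131 135 138 141 145 169 205 228 230 228 208 171 151
  157 181 205 219 221 225 225 226 199 139 106 125 150 169]
 [157 153 149 140 135 131 130 136 137 142 155 184 211 222 210 168 114  73
   82 12
[... 2664 characters left out ...]
7  17  28  61 122 196 235 239 235 233 234 231]
 [113 104 111 128 140 149 137 110  67  33  17  13  11  20  21  18  15  14
   21  19  32  38  65 111 170 220 236 238 235 234 234 233]
 [108 100 105 107 116 119 113 102  77  50  23  14  15  19  19  17  21  36
   41  49  61  69 102 147 195 225 231 235 234 233 236 237]
 [101  99 104 104 103 103 105 101  94  74  52  31  20  22  33  45  56  69
   79  86  92  96 113 150 190 212 223 227 231 232 235 239]
 [104 101 103 102 103 102 103 102 105  96  78  55  42  58  74  82  97 103
  108 108 107 104 108 134 172 196 211 222 224 226 233 239]]
at [ 0.4574 -0.3523  0.1787] yaw -89.97 F [-0.26 -0.06  0.29] open 0.0375 t 69.05
delta [0.0047 0.0017 0.0787] turn 0.03
```

Run:
```python
from tilt import *
s=cv2.imread("pics/s33.png");g=cv2.cvtColor(s,cv2.COLOR_BGR2GRAY)
print(g[228:266,350:384:2])
print(proj("scene",[.518,-.147,.09+.0335]))
```

```text
[[103 101 112 181 173 135 124 128 150 186 174 185 227 223 227 233 227]
 [104 103 135 190 191 167 160 164 181 194 182 169 215 220 232 240 237]
 [117 127 163 193 196 185 189 190 191 195 187 162 200 217 236 242 237]
 [153 162 188 195 197 191 195 196 197 194 191 163 187 207 231 239 234]
 [183 190 191 194 195 194 193 195 196 190 189 168 180 182 202 225 223]
 [195 195 179 184 195 195 193 195 195 171 171 170 172 149 157 183 187]
 [196 191 157 161 189 195 192 196 189 144 143 172 167 142 133 143 145]
 [195 187 134 135 180 196 194 199 185 124 123 171 161 153 140 135 134]
 [196 176 119 118 174 197 196 199 177 115 115 173 166 165 146 142 139]
 [192 161 108 110 158 193 193 193 166 105 109 170 164 183 154 151 146]
 [183 140 105 105 140 174 178 179 144 105 103 157 168 205 158 152 151]
 [176 125 106 106 125 152 162 157 127 106 110 146 168 208 166 153 153]
 [172 123 111 113 124 142 155 144 115 113 114 131 167 198 179 155 158]
 [160 117 120 118 118 139 156 142 108 116 115 123 182 200 186 151 157]
 [149 108 120 118 112 135 155 145 106 109 108 123 208 195 191 155 157]
 [143 103 111 114 102 139 155 149 1
[... 920 characters left out ...]
1 131 126 127 151 157 179 203 220 239]
 [143 139 136 132 128 129 124 122 122 119 121 172 193 219 229 237 242]
 [130 131 124 118 116 120 116 109 115 108 111 179 214 229 234 239 241]
 [117 119 111 109 103 105 104 102 115 105 102 168 218 230 233 236 237]
 [107 107 104 100 101  98  98 101 117 106  99 149 214 229 235 235 231]
 [100  97  98 102 101 100 100 100 114 111 102 127 205 228 232 232 231]
 [100 103 103 103 102 101 101  97 108 109 103 115 196 223 226 230 232]
 [102 101 101  99  97  95  94  94 106 105 103 109 180 214 223 225 229]
 [ 95  95  92  92  92  88  90  97 107 109 108 110 165 211 228 225 223]
 [ 92  91  89  89  86  92 101 110 108 108 114 106 145 201 225 225 223]]
[[369.7797 234.3451]]
```

Request:
jog_arm --deltas '[[[-0.03, 0.02, 0], 0], [[-0.0466, 0.0227, 0.0111], 0], [[-0.0466, 0.0227, 0.0111], 0], [[-0.0466, 0.0227, 0.0111], 0], [[-0.0466, 0.0227, 0.0111], 0]]'

```text
clock: 69.55
tool_pos: [0.4352, -0.3064, 0.1679]
orientation: [-180.0, -0.0, -90.0]
force: [0.3, 0.7, -0.1]
opening: 0.0372
```

Run:
```python
from tilt import *
print(ctrl.get_obs()["tool_pos"])
g=cv2.cvtColor(snap("scene","s34"),cv2.COLOR_BGR2GRAY)
for k in range(2): print(edge(g),edge(g,range(366,378)))
print(g[245:266,362:378])
t=snap("top","t34")
```

```text
[ 0.4352 -0.3064  0.1679]
(np.float64(254.6386858629641), np.float64(0.518378337174941)) (np.float64(254.66165037286933), np.float64(0.4228704977595393))
(np.float64(254.6386858629641), np.float64(0.518378337174941)) (np.float64(254.66165037286933), np.float64(0.4228704977595393))
[[199 199 209 231 245 247 244 244 249 254 255 255 255 255 253 239]
 [196 202 226 251 255 255 255 255 255 255 255 255 255 255 255 247]
 [198 207 237 255 255 255 255 255 255 255 255 254 254 255 255 252]
 [195 208 241 255 255 254 254 254 254 254 254 254 254 255 255 254]
 [182 210 244 254 254 253 254 254 254 253 254 254 254 254 255 255]
 [168 208 244 251 250 251 251 252 251 251 252 253 253 253 254 254]
 [160 206 240 241 242 249 250 250 250 250 250 251 251 252 253 252]
 [162 203 231 226 233 247 251 251 251 249 248 249 250 251 252 253]
 [157 194 222 212 222 241 251 252 252 245 239 236 238 236 236 237]
 [158 182 203 186 179 211 235 242 240 231 217 203 195 183 179 181]
 [151 164 174 153 142 156 180 191 192 181 170 161 154 148 145 148]
 [137 143 149 136 128 139 148 150 151 146 144 143 140 141 143 145]
 [127 129 130 126 122 127 132 135 130 130 131 132 134 138 143 147]
 [116 115 117 117 114 114 112 114 111 109 117 126 134 136 142 146]
 [104 102 106 111 117 108 103 103  98  99 110 122 133 137 144 148]
 [101  99 103 113 118 114 106 103 100  99 106 126 135 140 147 152]
 [103  99 100 103 114 113 111 108 103 100 106 133 156 163 171 179]
 [100  95  98 103 108 109 109 107 103 101 110 146 187 200 209 215]
 [ 93  96  94 100 105 107 105 109 102 104 114 153 199 224 230 236]
 [ 90  95  96 102 106 108 107 108 107 108 113 139 186 222 234 241]
 [ 99 104 107 108 108 108 108 110 110 110 105 120 165 210 230 239]]
```

Run:
```python
from h import *
t=cv2.cvtColor(cv2.imread("pics/t32.png"),cv2.COLOR_BGR2GRAY)
print(t[252:280,446:476])
print(at_z("top",(465,264.3),.076),at_z("top",(463,265),.048),tri({"top":(465,264.3),"scene":(441.3,252.5)}))
for X in((.4557,-.357),(.454,-.353)):
  for z in(.045,.048,.076): print(X,z,proj("top",[*X,z])[0].round(1),proj("scene",[*X,z])[0].round(1))
```

```text
[[155 147 135 134 135 132 144 148 157 162 172 172 175 173 171 173 171 165
  167 172 177 168 172 177 173 168 166 180 184 184]
 [145 143 135 132 134 141 146 144 158 163 165 132 138 168 170 137 141 142
  174 182 183 174 139 140 131 137 175 181 190 182]
 [138 142 134 132 139 146 153 153 125 128 123 102 111 134 136 108 113 101
  129 140 120 115  78  79  68 124 176 176 184 179]
 [139 138 138 137 104 111 117 118  97 102 104 103  99  88  86  85  72  70
   61  74  43  48  48  51  49  99 176 168 172 175]
 [107 106 114 108  83  86  90  91  84  83  75  74  65  63  61  53  52  51
   50  51  48  53  48  49  46  87 170 165 170 172]
 [ 88  85  94  88  71  76  71  69  62  61  55  51  54  52  52  57  54  54
   49  50  52  53  49  53  43  70 139 164 166 168]
 [ 91  89  72  73  51  55  55  53  54  54  56  51  53  58  52  54  51  52
   53  51  55  50  51  51  56  61 119 156 151 158]
 [ 71  70  42  47  40  51  55  60  56  56  59  55  55  54  52  57  52  53
   54  54  56  52  48  52  48  56  93 160 151 153]
 [ 51  46  42  40  48  49  58  60  58  47  57  55  56  56  56  51  43  53
   46  54  47  51  51  56 
[... 2081 characters left out ...]
0  77  73 100 122
  124 135 135 144 152 157 155 158 165 170 179 172]
 [156 157 168 166  76  35  39  40  33  50  79  89 138 141 148 140 149 154
  156 155 153 146 153 157 152 154 153 163 170 169]
 [158 165 173 173 130  58  60 119 141 139 144 152 188 182 177 164 165 154
  155 155 154 148 157 162 157 152 151 156 166 162]]
[ 0.4549 -0.3525  0.076 ] [ 0.4569 -0.356   0.048 ] [ 0.4551 -0.3542  0.0731]
(0.4557, -0.357) 0.045 [463.1 265.6] [440.2 258.9]
(0.4557, -0.357) 0.048 [463.4 265.5] [440.3 258.2]
(0.4557, -0.357) 0.076 [466.9 264. ] [442.  251.6]
(0.454, -0.353) 0.045 [461.4 266.3] [439.1 259.5]
(0.454, -0.353) 0.048 [461.8 266.2] [439.3 258.8]
(0.454, -0.353) 0.076 [465.2 264.7] [440.9 252.1]
```

Request:
jog_arm --deltas '[[[0.03, -0.012, 0], 0], [[0.051, -0.0215, 0], 0], [[0.051, -0.0215, 0], 0], [[0.051, -0.0215, 0.04], 0], [[0.051, -0.0215, 0.08], 0], [[0.051, -0.0215, 0.11], 0], [[0.051, -0.0215, 0.135], 0], [[0.051, -0.0215, 0.149], 0], [[0.051, -0.0215, 0.149], 0], [[0.051, -0.0215, 0.149], 0]]'

```text
clock: 70.65
tool_pos: [0.4562, -0.357, 0.0187]
orientation: [180.0, -0.0, -90.0]
force: [0.4, -0.1, 1.1]
opening: 0.0372
```

Request:
jog_arm --deltas '[[[0, 0, 0], 0], [[0, 0, 0], 0], [[0, 0, 0], 0], [[0, 0, 0], 0], [[0, 0, 0], 0], [[0, 0, 0], 0], [[0, 0, 0], 0], [[0, 0, 0], 0]]' --jaw 1

```text
clock: 71.45
tool_pos: [0.4565, -0.357, 0.0192]
orientation: [-179.9, -0.0, -90.0]
force: [0.2, 1.2, 6.7]
opening: 0.0152
```

Request:
jog_arm --deltas '[[[0, 0, -0.03], 0], [[0, 0, -0.07], 0], [[0, 0, -0.11], 0], [[0, 0, -0.15], 0], [[0, 0, -0.19], 0], [[0, 0, -0.2], 0], [[0, 0, -0.2], 0]]'

```text
clock: 72.15
tool_pos: [0.4569, -0.3571, 0.2204]
orientation: [-179.8, -0.1, -90.0]
force: [0.3, 0.4, -0.5]
opening: 0.015
```

Request:
jog_arm --deltas '[[[-0.04, -0.0126, 0], 0], [[-0.08, -0.025, 0], 0], [[-0.12, -0.038, 0], 0], [[-0.16, -0.05, 0], 0], [[-0.2, -0.063, 0], 0], [[-0.24, -0.075, 0], 0], [[-0.28, -0.088, 0], 0], [[-0.32, -0.1, 0], 0], [[-0.35, -0.11, 0], 0], [[-0.366, -0.115, 0], 0], [[-0.366, -0.115, 0], 0], [[-0.366, -0.115, 0], 0], [[-0.366, -0.115, 0], 0]]'

```text
clock: 73.45
tool_pos: [0.5704, 0.0083, 0.2178]
orientation: [179.9, -0.0, -90.0]
force: [0.7, -0.1, -0.2]
opening: 0.0149
```

Run:
```python
from h import *
delta(.5717,.009,.20,-90)
s=snap("scene","s36");t=snap("top","t36")
for n in("scene","top"):
  for d in ctrl.boxes_of("lock_pin",n)[:4]: print(n,d["conf"],(np.array(d["bbox"])*[640,480,640,480]).round(1))
o=ctrl.get_obs()["tool_pos"]
for z in(-.010,.0,.026,.03,.057): print(z,proj("scene",o+[0,0,z])[0].round(1),proj("top",o+[0,0,z])[0].round(1))
print(cv2.cvtColor(s,cv2.COLOR_BGR2GRAY)[196:228,300:332])
```

```text
at [0.5704 0.0083 0.2178] yaw -90.04 F [ 0.67 -0.11 -0.22] open 0.0149 t 73.45
delta [-0.0007 -0.0013  0.0178] turn -0.04
-0.01 [314.4 206.4] [309.9 199.7]
0.0 [314.3 203.7] [309.9 198.5]
0.026 [314.2 196.3] [309.7 195.2]
0.03 [314.2 195.1] [309.7 194.7]
0.057 [314.  187.2] [309.5 191.1]
[[ 70  70  72 ... 167 164 161]
 [ 71  69  72 ... 168 163 162]
 [ 71  72  69 ... 171 163 158]
 ...
 [ 48  65  69 ... 228 235 230]
 [ 40  62  71 ... 228 233 229]
 [ 43  59  69 ... 231 234 229]]
```

Run:
```python
from h import *
import sys;np.set_printoptions(threshold=100000,linewidth=250)
g=cv2.imread("pics/s36.png",0);print("scene r186 c302");print(g[186:228,302:330])
g=cv2.imread("pics/t36.png",0);print("top r188 c298");print(g[188:216,298:324])
g=cv2.imread("pics/scene0.png",0);print("ref r210 c304");print(g[208:226,304:324])
```

```text
scene r186 c302
[[ 69  69  71  67  70  70  70  66  72  70  70  67  69  70  69  69  69  66  68  65  67  79 104 117 122 121 123 124]
 [ 71  68  68  67  71  69  68  70  68  68  70  68  70  68  67  69  70  68  67  69  68  78 101 117 124 123 121 114]
 [ 71  70  68  70  70  70  68  70  70  68  69  72  67  69  69  68  69  69  70  70  66  72  96 116 123 122 115  95]
 [ 69  69  68  69  67  70  69  70  68  71  71  68  70  68  69  70  72  66  69  68  63  73  96 115 123 120 114  90]
 [ 68  69  69  69  70  70  69  68  68  69  70  70  70  68  71  66  71  71  71  65  65  71  94 116 125 122 118 108]
 [ 68  71  68  68  67  70  70  70  68  69  69  69  66  69  71  69  69  68  67  67  68  71  90 114 122 122 116 117]
 [ 67  66  73  68  69  70  69  70  69  70  67  70  71  73  68  68  69  70  70  67  67  69  91 121 128 125 121 122]
 [ 72  71  71  69  67  72  69  68  68  68  68  68  67  64  70  66  70  70  70  66  65  69  97 135 147 144 139 143]
 [ 70  69  71  70  69  67  70  70  70  68  66  67  72  69  70  69  70  71  71  70  65  68 108 149 165 164 157 161]
 [ 69  66  68  68  70  70  69  73  72  69  68  68
[... 7566 characters left out ...]
50 254 255 255 255 240 133  53  43]
 [ 67  71 106 170 240 255 255 255 253 241 229 238 252 255 255 255 255 184  85  47]
 [ 70  76 110 160 228 255 255 255 254 247 242 248 254 255 255 255 255 232 146 113]
 [ 70  77 109 154 211 255 255 255 255 255 254 255 255 255 255 255 255 252 224 202]
 [ 70  73 107 144 194 251 255 255 255 255 255 255 255 255 255 255 255 254 246 245]
 [ 73  75  94 128 175 245 255 255 255 255 255 255 255 255 255 255 252 248 247 248]
 [ 73  71  80 108 151 213 252 255 251 245 241 238 236 229 224 218 221 234 243 245]
 [ 69  71  75  96 130 165 197 208 203 191 183 178 174 168 159 156 187 229 244 242]
 [ 60  70  76  97 125 142 152 153 152 147 143 150 153 154 148 153 192 236 245 243]]
```

Request:
jog_arm --deltas '[[[0, -0.001, 0.02], 0], [[0, -0.001, 0.036], 0], [[0, -0.001, 0.04], 0], [[0, -0.001, 0.04], 0], [[0, -0.001, 0.04], 0]]'

```text
clock: 74.15
tool_pos: [0.5725, 0.009, 0.1793]
orientation: [-179.9, -0.0, -90.0]
force: [0.6, -0.4, -0.6]
opening: 0.0153
```

Request:
jog_arm --deltas '[[[0, 0, 0.002], 0], [[0, 0, 0.004], 0], [[0, 0, 0.005], 0], [[0, 0, 0.005], 0]]'

```text
clock: 74.55
tool_pos: [0.5719, 0.0092, 0.1734]
orientation: [180.0, -0.0, -90.0]
force: [0.2, -0.7, -0.4]
opening: 0.0153
```

Request:
jog_arm --deltas '[[[0, 0, 0.002], 0], [[0, 0, 0.004], 0], [[0, 0, 0.004], 0]]'

```text
clock: 74.85
tool_pos: [0.5722, 0.0092, 0.1693]
orientation: [-180.0, 0.0, -90.0]
force: [0.2, -0.0, -1.2]
opening: 0.015
```

Request:
jog_arm --deltas '[[[0, 0, 0.002], 0], [[0, 0, 0.003], 0], [[0, 0, 0.003], 0]]'

```text
clock: 75.15
tool_pos: [0.5723, 0.0093, 0.1665]
orientation: [-180.0, 0.0, -90.0]
force: [1.7, -0.5, -1.2]
opening: 0.0154
```

Request:
jog_arm --deltas '[[[0, 0, 0.002], 0], [[0, 0, 0.004], 0], [[0, 0, 0.006], 0], [[0, 0, 0.006], 0]]'

```text
clock: 75.55
tool_pos: [0.5723, 0.0093, 0.1603]
orientation: [-180.0, 0.0, -90.0]
force: [2.8, -0.0, -0.4]
opening: 0.0153
```

Request:
jog_arm --deltas '[[[0, 0, 0.002], 0], [[0, 0, 0.004], 0], [[0, 0, 0.004], 0]]'

```text
clock: 75.85
tool_pos: [0.5723, 0.0093, 0.1563]
orientation: [-180.0, 0.0, -90.0]
force: [3.7, -1.1, -1.2]
opening: 0.0154
```

Request:
jog_arm --deltas '[[[0, -0.0007, 0], 0], [[0, -0.0007, 0.002], 0], [[0, -0.0007, 0.004], 0], [[0, -0.0007, 0.006], 0], [[0, -0.0007, 0.006], 0]]'

```text
clock: 76.35
tool_pos: [0.5724, 0.0092, 0.15]
orientation: [180.0, -0.0, -90.0]
force: [1.9, -0.3, -1.7]
opening: 0.0154
```

Request:
jog_arm --deltas '[[[0, 0, 0.002], 0], [[0, 0, 0.004], 0], [[0, 0, 0.006], 0], [[0, 0, 0.006], 0]]'

```text
clock: 76.75
tool_pos: [0.5725, 0.0092, 0.1441]
orientation: [180.0, -0.0, -90.0]
force: [1.6, 0.6, -2.1]
opening: 0.0152
```

Request:
jog_arm --deltas '[[[0, 0, 0.002], 0], [[0, 0, 0.004], 0], [[0, 0, 0.004], 0]]'

```text
clock: 77.05
tool_pos: [0.5725, 0.0092, 0.1401]
orientation: [180.0, -0.0, -90.0]
force: [1.9, 0.4, -0.7]
opening: 0.0157
```

Request:
jog_arm --deltas '[[[0, 0, 0.001], 0], [[0, 0, 0.0015], 0], [[0, 0, 0.0015], 0]]'

```text
clock: 77.35
tool_pos: [0.5726, 0.0092, 0.1393]
orientation: [-180.0, -0.0, -90.0]
force: [-0.5, -0.1, 3.6]
opening: 0.015
```

Request:
jog_arm --deltas '[[[0, 0, 0.001], 0], [[0, 0, 0.001], 0]]'

```text
clock: 77.55
tool_pos: [0.5727, 0.0092, 0.1392]
orientation: [-180.0, -0.0, -90.0]
force: [-3.4, 0.6, 11.2]
opening: 0.0152
```

Request:
jog_arm --deltas '[[[0, 0, 0], 0], [[0, 0, -0.001], 0], [[0, 0, -0.001], 0], [[0, 0, -0.001], 0], [[0, 0, -0.001], 0], [[0, 0, -0.001], 0], [[0, 0, -0.02], 0], [[0, 0, -0.06], 0], [[0, 0, -0.1], 0], [[0.05, 0.05, -0.12], 0], [[0.1, 0.1, -0.12], 0], [[0.15, 0.12, -0.12], 0], [[0.2, 0.12, -0.12], 0], [[0.25, 0.12, -0.12], 0], [[0.3, 0.12, -0.12], 0], [[0.35, 0.12, -0.12], 0], [[0.36, 0.12, -0.12], 0], [[0.36, 0.12, -0.12], 0]]' --jaw 0.1

```text
clock: 79.35
tool_pos: [0.4516, -0.3556, 0.2567]
orientation: [179.9, -0.0, -90.3]
force: [-0.9, 1.0, -0.1]
opening: 0.0396
```

Run:
```python
from h import *
from tilt import edge
np.set_printoptions(threshold=100000,linewidth=250,suppress=True,precision=4)
o=ctrl.get_obs();print(o["tool_pos"],o["clock"],o["opening"])
s=snap("scene","s40");t=snap("top","t40")
print(edge(cv2.cvtColor(s,cv2.COLOR_BGR2GRAY)))
for q in("lock_pin","bottle_0","weight_100","tape_measure","tint_tin","marker"):
 for n in("scene","top"):
  for d in ctrl.boxes_of(q,n)[:6]: 
    b=np.array(d["bbox"])*[640,480,640,480];c=b[:2]+b[2:]/2;print(q,n,round(d["conf"],2),b.round(1))
for z in(.165,.168,.196): print(z,proj("scene",[.5717,.009,z])[0].round(1),proj("top",[.5717,.009,z])[0].round(1))
print("scene r200 c304");print(cv2.cvtColor(s,cv2.COLOR_BGR2GRAY)[200:224,304:326])
print("top r194 c302");print(cv2.cvtColor(t,cv2.COLOR_BGR2GRAY)[194:212,300:322])
```

```text
[ 0.4516 -0.3556  0.2567] 79.35 0.0395815008531251
(np.float64(254.41213456851892), np.float64(9.117059098769884))
lock_pin top 0.57 [305.8 201.1  12.7   6.8]
bottle_0 scene 0.37 [254.7 293.1   3.8   8.4]
bottle_0 top 0.94 [240.7 221.6  25.5  25.5]
bottle_0 top 0.66 [243.  170.9  21.4  27.6]
bottle_0 top 0.63 [229.2 273.3  23.5  17.9]
weight_100 scene 0.7 [357.7 213.8   9.4  15.8]
weight_100 scene 0.59 [341.6 217.3  15.   15.9]
weight_100 scene 0.28 [256.5 206.8 127.3  62.5]
weight_100 top 0.84 [352.7 191.3  16.5  17.8]
weight_100 top 0.59 [369.4 190.4  16.5  16.4]
weight_100 top 0.41 [373.9 229.1   7.   10.4]
tape_measure scene 0.83 [214.5 281.5  13.8  24.4]
tape_measure scene 0.41 [343.1 216.2  15.1  17.3]
tape_measure top 0.75 [180.7 249.9  16.   26.2]
tint_tin scene 0.66 [414.8 197.8  20.8  25.7]
marker top 0.67 [267.3 285.8  15.7  53. ]
0.165 [314.4 218.1] [309.9 204.3]
0.168 [314.4 217.3] [309.9 204. ]
0.196 [314.2 209.7] [309.7 200.8]
scene r200 c304
[[69 70 73 70 70 70 70 69 71 70 68 71 69 70 69 70 70 71 71 71 72 71]
 [70 67 72 70 66 70 69 69 68 71 71 70 70 70 68 70 68 69 70 
[... 2481 characters left out ...]
9  53  64  70  73  65  55  57 180 212 213 212 120 143 146 143]
 [147 145 152 212 213 214 148  58  51  56  57  54  51 128 152 215 211 218 109 142 147 147]
 [147 144 147 214 210 214 157 141  62  53  54  52  81 180 152 210 212 216 105 143 145 145]
 [147 143 151 211 212 210 195 173 133 109 109 138 142 143 196 211 212 216 119 144 145 147]
 [147 142 172 211 208 211 211 198 161 143 165 142 196 178 213 210 211 214 135 143 144 145]
 [141 140 183 211 208 212 210 208 195 189 202 183 216 215 209 208 207 214 139 142 146 143]
 [171 170 183 213 210 209 207 210 207 209 211 211 209 208 207 209 208 206 151 148 159 159]
 [183 183 189 213 209 208 207 210 210 208 210 210 209 208 208 209 210 202 170 171 175 174]]
```

Run:
```python
from h import *
t=cv2.imread("pics/t40.png").astype(int);b,g,r=t[...,0],t[...,1],t[...,2]
m=((r-g>30)&(b-g>25)).astype(np.uint8)
n,_,st,c=cv2.connectedComponentsWithStats(m)
for i in range(1,n):
    if st[i,4]>40 and 200<c[i][0]<330: print(st[i],c[i].round(1),at_z("top",c[i],.185)[:2])
from tilt import edge
s=cv2.imread("pics/s40.png",0); print(edge(s,range(366,377)),edge(s,range(354,364)))
print(ctrl.get_obs()["clock"]); ctrl.close_job()
```

```text
[243 175  12  12 108] [248.8 180.3] [0.619  0.1423]
[243 199  12  12 109] [248.7 204.7] [0.5644 0.1405]
[243 225  12  12 113] [248.6 230.4] [0.5079 0.1387]
(np.float64(254.86556042052425), np.float64(6.688027287301494)) (np.float64(238.99015664924974), np.float64(8.895044281203475))
80.05
the job is handed in; nothing more can be done
```

The job is done and handed in at about 80 s. All three tint bottles stand on the left pan, the tape measure is on the bench where the bottles stood, and the 300, 200, 100 and 50 g weights are on the right pan. The lock pin is pushed through the bracket and tongue until its collar touched.

**Last checks:**
- **Beam before locking:** the right pan's edge in the scene picture put the tilt at about −0.008 to 0 rad. After the 200 g and then the 100 g weight it had read about −0.09 and −0.037. After locking, shadow made the same reading noisy (median about right, large scatter).
- **Pin:** contact came at the expected height, and pressing on gave 11 N. The top picture shows the grip and collar centred on the hole. The arm hid the pin from the scene camera, so that view did not confirm it.
- **Bottles:** three caps found at their places on the left pan. The network reported only two of them, but the colour check found all three.

**What went wrong or disagreed:**
- The fingers are about 32 mm shorter than the given TCP. I measured this by touching the bench and corrected for it.
- Before I knew that, the first bottle was let go about 35 mm too high over the pan. It landed upright.
- One try at a bottle closed on nothing. The next one worked.
- The 50 g weight had been knocked aside, so I located it again before picking it up.
- The 40-picture viewing limit ran out midway. Later checks used the networks, pixel values and force only.
- Wrist-force readings of the bottle weights were off by about 0.4 N, so I did not use them to choose the weights.

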